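# Stack keyed sample racks for the cold box

### The job

Get the sample racks ready for the cold box: first clear every packing scrap from the bench and the grey base plate into the black bin, before any rack goes on the plate. Then stack all the racks on the base plate in any order, each notch over the yellow key below so that it sits fully down, and last put the white cover on top the same way. Leave the other things on the bench where they are.

Things in the scene. Friction and masses are not known exactly. Their poses are not given: they have to be found in the camera images.
- base: Grey base plate fixed to the bench, 150 (x) x 120 (y) x 15 mm; on it a dark plinth 92 x 64 x 5 mm (top at 20 mm) and at its +x edge a yellow key 14 mm wide in y, x = 46 to 58 mm, 14 mm high above the plate (top at 29 mm). A rack's skirt fits round the plinth. Origin: centre of its underside; x points to the key.
- base_key (a point): Foot of the yellow key on the base plate, 52 mm along the plate's +x and 15 mm above its origin
- bin: Black open waste bin, fixed, 150 (x) x 170 (y) mm, 90 mm high, 4 mm walls and floor. Origin: centre of its underside, on the bench.
- rackA: Turquoise sample rack, 0.22 kg: box 108 (x) x 80 (y) mm, open below; 5 mm skirt walls, deck top 42 mm above the skirt's foot. On it: plinth 92 x 64 mm, top at 47 mm; central white grip fin 50 mm along x, 14 thick in y, top at 75; four 17 mm vial caps at x +-35, y +-20, tops at 57; yellow key at the +x edge, 14 wide, x 46 to 58, top at 56. Origin: centre of the skirt's foot, z up
- rackA_notch (a point): Middle of the notch at the foot of rackA's +x wall, right below its own key, 51.5 mm along +x from its origin. Notch 20 wide, 18 mm high. With it over the key below, a rack drops fully down, its foot 42 mm above the foot of the rack below (15 mm above the bench on the base plate), with 3 mm play each way; wrongly turned it rides on the key.
- rackB: Blue sample rack, the same in shape, size and origin as rackA (108 x 80 mm, fin top at 75 mm), only the colour differs. 2 or 3 racks are present.
- rackB_notch (a point): Middle of the notch at the foot of rackB's +x wall, 51.5 mm along +x from its origin
- rackC: Pink sample rack, the same in shape, size and origin as rackA (108 x 80 mm, fin top at 75 mm), only the colour differs. 2 or 3 racks are present.
- rackC_notch (a point): Middle of the notch at the foot of rackC's +x wall, 51.5 mm along +x from its origin
- cover: White cover, 0.18 kg: same 108 x 80 mm open-bottomed shape, walls, notch in the +x wall and seating as a rack (top at 42 mm), with a grey grip fin 50 mm along x, 14 mm thick, from 42 to 75 mm, but no plinth, caps or key; a flat yellow mark on its top at the +x edge shows where the notch is. Origin: centre of the skirt's foot, z up.
- cover_notch (a point): Middle of the notch at the foot of the cover's +x wall, 51.5 mm along +x from its origin
- scrap1: Packing scrap, loose, 30 g: brown cardboard sleeve, 62 x 32 x 28 mm; at the start it lies on the base plate's plinth. Long side along x, width along y, origin: centre of its underside, z up. 3 or 4 scraps are present, always scrap1.
- scrap2: Packing scrap, loose, 30 g: off-white stepped foam offcut, 62 x 34 mm, 29 mm high (18 mm over its +x third). Long side along x, width along y, origin: centre of its underside, z up. 3 or 4 scraps are present, always scrap1.
- scrap3: Packing scrap, loose, 30 g: crumpled white paper wad, 58 x 34 mm, about 30 mm high. Long side along x, width along y, origin: centre of its underside, z up. 3 or 4 scraps are present, always scrap1.
- scrap4: Packing scrap, loose, 30 g: folded brown cardboard piece, 62 x 32 mm, 29 mm high in its +x half, 20 mm elsewhere. Long side along x, width along y, origin: centre of its underside, z up. 3 or 4 scraps are present, always scrap1.
- tape: Bystander: roll of cream tape lying flat, 72 mm wide, 22 mm high; origin centre of underside
- black_tape: Bystander: roll of black tape lying flat, 56 mm wide, 19 mm high; origin centre of underside
- soap: Bystander: white soap bottle, 60 mm wide, 130 mm high; origin centre of underside
- pen_cup: Bystander: orange pen cup, 76 mm wide, 85 mm high (pens to 135 mm); origin centre of underside
Not all that is in view belongs to the job. Leave any blue or red look-alike of the scrap1 alone.

How it is judged:
By the outcome, as a careful person would: the job done as asked, in the order asked, and still so for the second after the job is handed in, with the robot touching nothing.
Of scrap2, scrap3, scrap4 only 2 to 3 are there at a start; the rules pass over those that are not, and their reading is None.
Of rackA, rackB, rackC only 2 to 3 are there at a start; the rules pass over those that are not, and their reading is None.
At some moment in a run one of rackA, rackB, rackC, cover, scrap2, scrap3, scrap4 may be knocked a few centimetres aside while the robot is not near it.
It also fails if it takes over 208 s, if anything falls off the work surface, if the arm or the gripper's body presses on something with over 40 N, if the wrist force passes 120 N, or if a joint passes its speed limit or range.

### The arm

A 7-joint arm with a two-finger parallel gripper is mounted at the origin on the work surface. World frame = base frame: x ahead of the robot, y to its left, z up, the work surface at z = 0. Lengths are in m, angles in rad, forces in N, time in s.
With the tool pointing down it reaches from about 0.4 to 0.875 m from the base axis. Payload 19.3 kg.
Tool frame: the origin (TCP) lies on the centre line of the jaws, within the pads' length; the fingertips stand 14 mm ahead of it and the grasp point (between the pads) lies 5 mm behind it; x points along the fingers, y is the direction in which the jaws open and shut, and the axes are right-handed (so a half turn about x gives the same grasp; the last joint's range is limited). The gripper opens to 85 mm and grips with 20 to 120 N. Pads are 22 mm wide; open, the fingers measure 114 mm over their backs; the gripper's body (76 mm by 85 mm) begins 54 mm behind the grasp point. The pads swing forward as they close: fully open they stand 13 mm farther back than shut.
Start: joints at [-1.199, 0.521, -0.036, 1.599, 0.021, 1.021, -0.113], TCP at [0.267, 0.565, 0.245] pointing down, gripper open.
Joint ranges: [-2.91, 2.91], [-0.3, 2.13], [-1.5, 1.42], [0.17, 2.43], [-1.26, 4.41], [0.16, 1.93], [-2.52, 2.52]. Speed limits (rad/s): [1.89, 1.89, 2.39, 2.39, 3.01, 3.01, 3.01].

### API

Orientations are given as [roll, pitch, yaw] about the fixed x, y, z axes, in that order (R = Rz(yaw) Ry(pitch) Rx(roll)).
In Python, from workcell import monitor, optics, bot gives the robot as it stands.
- The arm moves only by the tool arm_command, never from a script. Its arguments are lists of equal length, an entry for each row: "delta_pos": the shift along the tool's x, y, z as a fraction of full scale, a list of three; "rotation": the turn, a rotation vector about the tool's x, y, z as a fraction of full scale, a list of three. In form: {"delta_pos": [[dx, dy, dz], ...], "rotation": [[wx, wy, wz], ...]}. A call has 1 to 10 rows; each row shifts and turns the pose as measured when the row begins, along the tool's axes as they then stand; what a row does not reach is not made up. Full scale, the value 1, is 30 mm for a shift and 6 degrees for a turn. A row lasts 1/10 s, in which the tool goes at most 50 mm and 8.59 degrees, less where a joint would pass 70% of its speed; a pose out of reach is approached as far as the arm can. A call with a number of a shift or a turn outside -1 to 1 is refused whole. A call with a gripper value outside its range is refused whole. "gripper" is the closure, from -1 (fully open) to 1 (shut), so that 0 is half open, set as the call begins (left out, the last holds). The fingers move at their own pace and stop on an object; "grip_force" is the grip in N (left out, the last holds). Time passes only in rows, so rows that do not move let the fingers close. It gives the time, the measured TCP pose, the force and the opening at its end, in the units of the state.
- monitor.observe(): the state, without advancing time (a new reading comes with each control period).
- optics.grab_frame(name): name is "scene" or "top" or "wrist"; returns the picture (384x512x3 uint8, red, green, blue); there is no depth.
- optics.camera_params(name): a dict with "fx", "fy", "cx", "cy" (pixels), "origin" and "rotation" of the camera in the world. Camera axes: x right, y down, z forward; pixel columns grow to the right and rows downward; lengths in m; the calibration is good to about 2 mm. A picture is of the moment at which its call begins: read the wrist's pose just before it. camera_params takes no time and is no camera call; for the wrist camera it gives the pose at the moment of the call.
- bot.job_done(): hands the job in, once; it reports no verdict.
The state is a dict: "clock": time; "qpos": joint angles; "qd": joint speeds; "joint_efforts": joint torques, N m; "position": TCP position; "tool_rot": TCP orientation; "force": force on the tool from outside, world axes, zero at the start; "moment": the same for the moment, N m; "grip_width": finger opening in m.
Only numpy, scipy, OpenCV 4.12 (cv2) and the standard library are available. Lean on these libraries where they do the work, as an engineer would, in place of code of your own. Each camera call takes 0.05 s, during which the arm holds its last target. There are 200 camera calls.

## Working session

There is one attempt and no reset: what is moved stays moved. The work goes in short steps, Python scripts to look and compute and a tool call to move; the robot and the scene stay as the last step left them, time stands still between calls to the robot, and variables do not carry over. Pictures are saved under pics/ and viewed, about 12 in all and at most 16, crops included, and the job is handed in when it is done.

Besides the shell and the picture viewer there is one more tool, called after ">>>" as a command line: name --argument value ..., lists and objects as JSON in quotes. arm_command: Moves the arm, as the interface text tells. Its arguments: {"type":"object","properties":{"delta_pos":{"type":"array","items":{"type":"array","items":{"type":"number"}}},"rotation":{"type":"array","items":{"type":"array","items":{"type":"number"}}},"gripper":{"type":"number"},"grip_force":{"type":"number"}},"required":["delta_pos","rotation"]}

```bash
mkdir -p pics; ls; cat > h.py <<'E'
import numpy as np, cv2
from workcell import monitor, optics, bot
def cam(n):
    p=optics.camera_params(n); return p
def ray(p,u,v,z):
    d=np.array(p['rotation'])@np.array([(u-p['cx'])/p['fx'],(v-p['cy'])/p['fy'],1.0])
    o=np.array(p['origin']); return o+d*(z-o[2])/d[2]
def proj(p,X):
    c=np.array(p['rotation']).T@(np.array(X)-np.array(p['origin'])); return np.array([p['fx']*c[0]/c[2]+p['cx'],p['fy']*c[1]/c[2]+p['cy']])
def save(n,f,s=1.5):
    im=optics.grab_frame(n); cv2.imwrite('pics/'+f+'.png',cv2.resize(im[:,:,::-1],None,fx=s,fy=s)); return im
E
python3 - <<'E'
from h import *
for n in('top','scene'):
    im=save(n,n+'0');np.save(n+'0.npy',im); p=cam(n); print(n,{k:np.round(v,4) for k,v in p.items()})
s=monitor.observe();print(s)
E
```

```text
pics
top {'fx': np.float64(465.3255), 'fy': np.float64(465.3255), 'cx': np.float64(259.1595), 'cy': np.float64(192.9016), 'origin': array([0.46  , 0.0696, 1.2072]), 'rotation': array([-3.0615, -0.0143, -1.5744])}
scene {'fx': np.float64(434.1583), 'fy': np.float64(434.1583), 'cx': np.float64(253.3601), 'cy': np.float64(185.1292), 'origin': array([1.5794, 0.0901, 0.9013]), 'rotation': array([-2.2806, -0.0189,  1.6231])}
{'clock': 0.1, 'qpos': array([-1.19923847,  0.52193895, -0.03634497,  1.59993154,  0.02117663,
        1.0211191 , -0.11278063]), 'qd': array([ 1.85118750e-05, -1.21283519e-03, -1.02547548e-03, -3.39863977e-03,
        4.68124705e-04,  1.46157515e-03,  5.87480043e-04]), 'joint_efforts': array([ 5.17171153e-03, -9.28481483e+01,  1.98481277e+00, -3.70534337e+01,
        1.81467837e-02,  5.37257380e-03, -5.20386038e-05]), 'position': array([0.2670986 , 0.56473581, 0.24479969]), 'tool_rot': array([-1.52875683,  1.56978311, -1.97050365]), 'force': array([0.38111634, 0.19178648, 1.13733509]), 'moment': array([ 0.04162229, -0.05437416, -0.03084912]), 'grip_width': 0.08544883018573393}
```

View pics/top0.png

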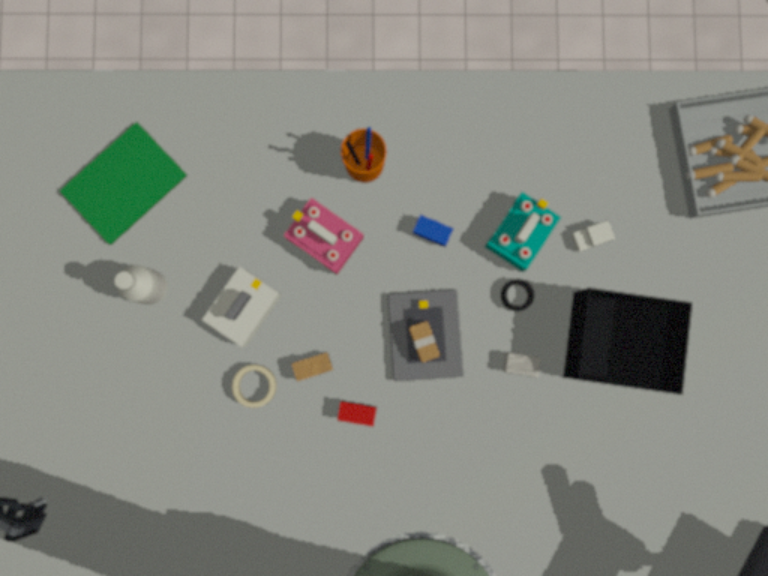

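View pics/scene0.png

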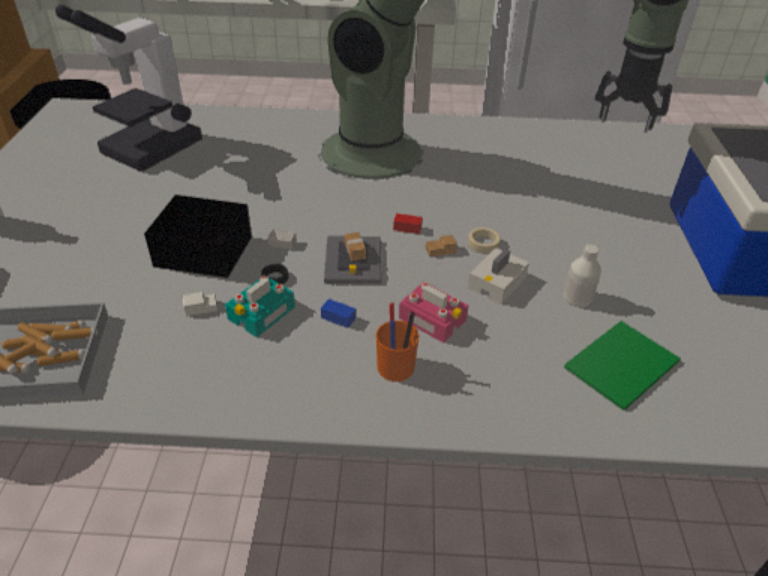

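The top view (pixels in the 1.5x image) shows two racks, pink at (323,235) and turquoise at (524,230), plus the cover at (240,305). The base is at (425,335) with scrap1 on it, and the bin is at (630,340). Scrap4 is at (312,365), the foam at (594,236) and the paper wad at (520,364). The red and blue blocks are decoys.

```bash
cat >> h.py <<'E'
from scipy.spatial.transform import Rotation as Ro
def cam(n):
    p=dict(optics.camera_params(n)); r=np.array(p['rotation'])
    p['rotation']=r if r.shape==(3,3) else Ro.from_euler('xyz',r).as_matrix(); return p
def blobs(m,amin=8):
    n,l,s,c=cv2.connectedComponentsWithStats(m.astype(np.uint8))
    return [(c[i],s[i,4],l==i) for i in range(1,n) if s[i,4]>=amin]
def hsv(im): return cv2.cvtColor(im,cv2.COLOR_RGB2HSV).astype(int)
def pose():
    s=monitor.observe(); return np.array(s['position']),Ro.from_euler('xyz',s['tool_rot']),s
def jaw(R):
    y=R.as_matrix()[:,1]; return np.degrees(np.arctan2(y[1],y[0]))
def plan(p0,R0,xyz,ang,n,half=True):
    """rows for a straight move to xyz, jaw axis at ang deg, tool down; half=pick nearest equivalent"""
    if half: ang=jaw(R0)+((ang-jaw(R0)+90)%180-90)
    a=np.radians(ang); y=np.array([np.cos(a),np.sin(a),0]);x=np.array([0,0,-1.]);T=Ro.from_matrix(np.c_[x,y,np.cross(x,y)])
    w=(R0.inv()*T).as_rotvec()/n; d=(np.array(xyz)-p0)/n; R=R0; P=[];W=[]
    for i in range(n):
        P.append([round(float(v),2)+0. for v in R.inv().apply(d)/.03]); W.append([round(float(v),2)+0. for v in np.degrees(w)/6]); R=R*Ro.from_rotvec(w)
    print('P',P,'\nW',W,'ang',round(ang,1)); return np.array(xyz),T
E
python3 - <<'E'
from h import *
p=cam('top'); im=np.load('top0.npy'); H=hsv(im)
print(np.round(p['rotation'],3), 'jaw',jaw(pose()[1]))
y=(H[...,0]>20)&(H[...,0]<32)&(H[...,1]>170)&(H[...,2]>120)
for c,a,_ in blobs(y,4): print('yel',c*1.5,a,np.round(ray(p,*c,.056)[:2],4))
def rect(name,win,f,z):
    u0,v0,u1,v1=[int(t/1.5) for t in win]; m=np.zeros(H.shape[:2],bool); m[v0:v1,u0:u1]=f(H[v0:v1,u0:u1])
    b=max(blobs(m),key=lambda t:t[1]); pts=np.argwhere(b[2])[:,::-1]
    W=np.array([ray(p,*q,z)[:2] for q in pts]); r=cv2.minAreaRect((W*1000).astype(np.float32))
    bx=cv2.boxPoints(r); e=[bx[1]-bx[0],bx[2]-bx[1]]; L=max(e,key=np.linalg.norm)
    print(name,'n',len(pts),'mean',np.round(W.mean(0),4),'rect',np.round(r[0],1),np.round(r[1],1),'long ang',round(np.degrees(np.arctan2(L[1],L[0]))%180,1))
br=lambda h:(h[...,0]>8)&(h[...,0]<22)&(h[...,1]>90)
rect('scrap1',(400,310,450,370),lambda h:br(h)|(h[...,2]>150),.048)
rect('scrap4',(280,340,340,390),br,.025)
wh=lambda h:(h[...,1]<40)&(h[...,2]>178)
rect('scrap2',(565,210,625,260),wh,.029)
rect('scrap3',(495,345,550,385),wh,.03)
rect('turqfin',(505,205,550,250),lambda h:(h[...,1]<60)&(h[...,2]>150),.075)
rect('pinkfin',(304,216,342,248),lambda h:(h[...,1]<60)&(h[...,2]>150),.075)
rect('turq',(480,180,570,275),lambda h:(h[...,0]>75)&(h[...,0]<100)&(h[...,1]>100),.042)
rect('pink',(270,190,375,280),lambda h:(h[...,0]>150)&(h[...,1]>80),.042)
rect('coverfin',(215,280,262,325),lambda h:(h[...,2]<130),.075)
rect('cover',(190,255,290,355),wh,.042)
rect('base',(375,280,475,390),lambda h:(h[...,2]<110),.015)
rect('bin',(550,280,700,400),lambda h:(h[...,2]<40),.09)
for q in [(400,310),(600,500)]: print(H[int(q[1]/1.5),int(q[0]/1.5)])
E
```

```text
[[-0.004 -0.997  0.08 ]
 [-1.     0.002 -0.014]
 [ 0.014 -0.08  -0.997]] jaw 64.6897703393802
yel [541.95  203.325] 20 [ 0.6964 -0.2046]
yel [297.16666667 215.16666667] 27 [0.6767 0.2049]
yel [255.08333333 283.66666667] 18 [0.5623 0.2735]
yel [422.46 304.08] 25 [ 0.5278 -0.0028]
scrap1 n 336 mean [ 0.4674 -0.0049] rect [467.6  -4.6] [63.7 34. ] long ang 19.2
scrap4 n 297 mean [0.426  0.1834] rect [426.1 183.6] [30.2 62. ] long ang 108.2
scrap2 n 130 mean [ 0.6511 -0.3109] rect [ 651.2 -310.8] [26.8 33.1] long ang 108.3Traceback (most recent call last):
  File "<stdin>", line 17, in <module>
  File "<stdin>", line 8, in rect
ValueError: max() iterable argument is empty
```

```bash
python3 - <<'E'
from h import *
p=cam('top'); im=np.load('top0.npy'); H=hsv(im)
for q in [(400,290),(470,400),(594,236),(581,240),(520,364),(215,300),(250,320),(512,364),(530,368)]: print(q,H[int(q[1]/1.5),int(q[0]/1.5)])
def rect(name,win,f,z):
    u0,v0,u1,v1=[int(t/1.5) for t in win]; m=np.zeros(H.shape[:2],bool); m[v0:v1,u0:u1]=f(H[v0:v1,u0:u1])
    bb=blobs(m)
    if not bb: print(name,'none');return
    b=max(bb,key=lambda t:t[1]); pts=np.argwhere(b[2])[:,::-1]
    W=np.array([ray(p,*q,z)[:2] for q in pts]); r=cv2.minAreaRect((W*1000).astype(np.float32))
    bx=cv2.boxPoints(r); e=[bx[1]-bx[0],bx[2]-bx[1]]; L=max(e,key=np.linalg.norm)
    print(name,'n',len(pts),'mean',np.round(W.mean(0),4),'rect',np.round(r[0],1),np.round(r[1],1),'long ang',round(np.degrees(np.arctan2(L[1],L[0]))%180,1))
bg=np.median(im[200:300,100:400].reshape(-1,3),0); print('bg',bg)
wh=lambda h:(h[...,2]>165)&(h[...,1]<60)
rect('scrap2',(565,210,625,260),wh,.025)
rect('scrap3',(495,345,550,385),wh,.025)
rect('turqfin',(505,205,550,250),lambda h:(h[...,1]<60)&(h[...,2]>150),.075)
rect('pinkfin',(304,216,342,248),lambda h:(h[...,1]<60)&(h[...,2]>150),.075)
rect('turq',(480,180,570,275),lambda h:(h[...,0]>75)&(h[...,0]<100)&(h[...,1]>100),.042)
rect('pink',(270,190,375,280),lambda h:(h[...,0]>150)&(h[...,1]>80),.042)
rect('coverfin',(215,280,262,325),lambda h:(h[...,2]<140),.075)
rect('cover',(190,255,290,355),wh,.042)
rect('base',(375,280,475,390),lambda h:(h[...,2]<110),.015)
rect('bin',(550,280,700,400),lambda h:(h[...,2]<40),.09)
E
```

```text
(400, 290) [ 40  10 150]
(470, 400) [ 43  12 153]
(594, 236) [ 33  17 182]
(581, 240) [ 35  18 182]
(520, 364) [ 20  20 153]
(215, 300) [ 36  18 139]
(250, 320) [ 28  18 180]
(512, 364) [ 25  20 155]
(530, 368) [ 23  20 154]
bg [149. 151. 144.]
scrap2 n 179 mean [ 0.6519 -0.3134] rect [ 652.2 -313.5] [32.5 38. ] long ang 106.9
scrap3 none
turqfin n 103 mean [ 0.6534 -0.1768] rect [ 654.  -177.5] [13.  48.7] long ang 145.7
pinkfin n 116 mean [0.6465 0.1614] rect [646.9 161.5] [52.8 13.6] long ang 53.7
turq n 993 mean [ 0.6482 -0.1709] rect [ 651.5 -173.6] [ 80.  113.7] long ang 145.9
pink n 1012 mean [0.6428 0.1605] rect [645.4 162.7] [112.   80.4] long ang 54.7
coverfin n 428 mean [0.5343 0.3133] rect [536.8 307.7] [63.9 55.9] long ang 0.7
cover n 907 mean [0.5227 0.2931] rect [526.5 299.7] [ 80.1 107.2] long ang 145.4
base n 2323 mean [4.818e-01 2.000e-04] rect [479.8  -1.1] [148.4 128.5] long ang 3.5
bin n 4593 mean [ 0.4677 -0.3291] rect [ 468.3 -328.6] [188.3 142.9] long ang 81.7
```

```bash
python3 - <<'E'
from h import *
p=cam('top'); print(ray(p,520/1.5,364/1.5,.025),ray(p,281.64,202.72,.029))
P,R,s=pose(); plan(P,R,[.426,.183,.2],18.2,16)
E
```

```text
[ 0.42778816 -0.16894763  0.025     ] [ 0.5293984  -0.00453846  0.029     ]
P [[0.09, -0.58, 0.64], [0.09, -0.54, 0.67], [0.09, -0.51, 0.69], [0.09, -0.47, 0.72], [0.09, -0.44, 0.74], [0.09, -0.4, 0.76], [0.09, -0.36, 0.78], [0.09, -0.32, 0.8], [0.09, -0.28, 0.82], [0.09, -0.24, 0.83], [0.09, -0.19, 0.84], [0.09, -0.15, 0.85], [0.09, -0.11, 0.85], [0.09, -0.06, 0.86], [0.09, -0.02, 0.86], [0.09, 0.02, 0.86]] 
W [[0.48, 0.0, 0.0], [0.48, 0.0, 0.0], [0.48, 0.0, 0.0], [0.48, 0.0, 0.0], [0.48, 0.0, 0.0], [0.48, 0.0, 0.0], [0.48, 0.0, 0.0], [0.48, 0.0, 0.0], [0.48, 0.0, 0.0], [0.48, 0.0, 0.0], [0.48, 0.0, 0.0], [0.48, 0.0, 0.0], [0.48, 0.0, 0.0], [0.48, 0.0, 0.0], [0.48, 0.0, 0.0], [0.48, 0.0, 0.0]] ang 18.2
```

>>> arm_command --delta_pos '[[0.09,-0.58,0.64],[0.09,-0.54,0.67],[0.09,-0.51,0.69],[0.09,-0.47,0.72],[0.09,-0.44,0.74],[0.09,-0.4,0.76],[0.09,-0.36,0.78],[0.09,-0.32,0.8]]' --rotation '[[0.48,0,0],[0.48,0,0],[0.48,0,0],[0.48,0,0],[0.48,0,0],[0.48,0,0],[0.48,0,0],[0.48,0,0]]' --gripper -1 --grip_force 40

```text
clock: 0.9
position: [0.3454, 0.3684, 0.2201]
tool_rot: [-1.539, 1.566, -2.393]
force: [-0.1, 0.5, 0.2]
grip_width: 0.0855
```

>>> arm_command --delta_pos '[[0.09,-0.28,0.82],[0.09,-0.24,0.83],[0.09,-0.19,0.84],[0.09,-0.15,0.85],[0.09,-0.11,0.85],[0.09,-0.06,0.86],[0.09,-0.02,0.86],[0.09,0.02,0.86]]' --rotation '[[0.48,0,0],[0.48,0,0],[0.48,0,0],[0.48,0,0],[0.48,0,0],[0.48,0,0],[0.48,0,0],[0.48,0,0]]'

```text
clock: 1.7
position: [0.4241, 0.1677, 0.1973]
tool_rot: [-1.131, 1.564, -2.403]
force: [0.7, 0.1, -0.4]
grip_width: 0.0854
```

```bash
python3 - <<'E'
from h import *
p=cam('wrist'); im=save('wrist','w1'); P,R,s=pose(); print(P,jaw(R),s['clock']); print({k:np.round(v,3) for k,v in p.items()}); print('target px',proj(p,[.426,.183,.025])*1.5)
plan(P,R,[.426,.183,.017],18.2,7)
E
```

```text
[0.42514493 0.16370651 0.19707178] 16.6705199976917 1.75
{'fx': np.float64(338.135), 'fy': np.float64(338.135), 'cx': np.float64(255.673), 'cy': np.float64(191.584), 'origin': array([0.4  , 0.248, 0.326]), 'rotation': array([[ 0.956,  0.281,  0.091],
       [ 0.295, -0.903, -0.312],
       [-0.006,  0.325, -0.946]])}
target px [395.82002783 234.81774159]
P [[0.86, 0.04, -0.09], [0.86, 0.04, -0.09], [0.86, 0.03, -0.09], [0.86, 0.03, -0.09], [0.86, 0.03, -0.09], [0.86, 0.03, -0.09], [0.86, 0.03, -0.09]] 
W [[-0.04, 0.01, 0.01], [-0.04, 0.01, 0.01], [-0.04, 0.01, 0.01], [-0.04, 0.01, 0.01], [-0.04, 0.01, 0.01], [-0.04, 0.01, 0.01], [-0.04, 0.01, 0.01]] ang 18.2
```

View pics/w1.png

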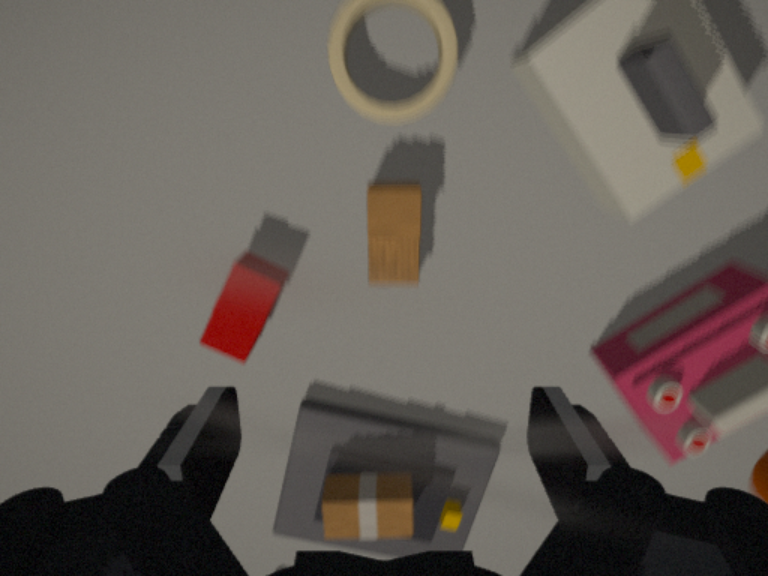

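```bash
cat >> h.py <<'E'
def plan(p0,R0,xyz,ang,n,half=True,gain=1.0):
    """n rows, tapered at the end, plus total printed split in calls of 10"""
    if half: ang=jaw(R0)+((ang-jaw(R0)+90)%180-90)
    a=np.radians(ang); y=np.array([np.cos(a),np.sin(a),0]);x=np.array([0,0,-1.]);T=Ro.from_matrix(np.c_[x,y,np.cross(x,y)])
    k=np.ones(n); k[0]=.6; k[-3:]=[.6,.3,.1]; k/=k.sum()
    w=(R0.inv()*T).as_rotvec(); d=(np.array(xyz)-p0)*gain; R=R0; P=[];W=[]
    f=lambda v:[round(float(t),2)+0. for t in v]
    for q in k:
        P.append(f(R.inv().apply(d*q)/.03)); W.append(f(np.degrees(w*q)/6)); R=R*Ro.from_rotvec(w*q)
    for i in range(0,n,10): print('P',P[i:i+10],'\nW',W[i:i+10])
    print('max',np.abs(P).max(),np.abs(W).max(),'ang',round(ang,1)); return np.array(xyz),T
E
python3 - <<'E'
from h import *
P,R,s=pose(); plan(P,R,[.423,.192,.035],18.2,9)
E
```

```text
P [[0.49, 0.02, -0.09], [0.82, 0.04, -0.14], [0.82, 0.04, -0.14], [0.82, 0.04, -0.14], [0.82, 0.04, -0.14], [0.82, 0.03, -0.14], [0.49, 0.02, -0.08], [0.25, 0.01, -0.04], [0.08, 0.0, -0.01]] 
W [[-0.02, 0.0, 0.01], [-0.04, 0.01, 0.01], [-0.04, 0.01, 0.01], [-0.04, 0.01, 0.01], [-0.04, 0.01, 0.01], [-0.04, 0.01, 0.01], [-0.02, 0.0, 0.01], [-0.01, 0.0, 0.0], [0.0, 0.0, 0.0]]
max 0.82 0.04 ang 18.2
```

>>> arm_command --delta_pos '[[0.49,0.02,-0.09],[0.82,0.04,-0.14],[0.82,0.04,-0.14],[0.82,0.04,-0.14],[0.82,0.04,-0.14],[0.82,0.03,-0.14],[0.49,0.02,-0.08],[0.25,0.01,-0.04],[0.08,0,0]]' --rotation '[[-0.02,0,0.01],[-0.04,0.01,0.01],[-0.04,0.01,0.01],[-0.04,0.01,0.01],[-0.04,0.01,0.01],[-0.04,0.01,0.01],[-0.02,0,0.01],[-0.01,0,0],[0,0,0]]'

```text
clock: 2.65
position: [0.4241, 0.1915, 0.0286]
tool_rot: [2.22, 1.569, 0.965]
force: [0.1, 0.5, 0.2]
grip_width: 0.0856
```

```bash
python3 - <<'E'
from h import *
P,R,s=pose(); print(P,jaw(R)); plan(P,R,[.423,.192,.017],18.2,4)
E
```

```text
[0.42412492 0.19150234 0.02855255] 18.06591553027438
P [[0.14, -0.01, -0.01], [0.14, -0.01, -0.01], [0.07, -0.01, -0.01], [0.02, 0.0, 0.0]] 
W [[-0.01, 0.0, -0.01], [-0.01, 0.0, -0.01], [0.0, 0.0, 0.0], [0.0, 0.0, 0.0]]
max 0.14 0.01 ang 18.2
```

>>> arm_command --delta_pos '[[0.14,-0.01,0],[0.14,-0.01,0],[0.07,0,0],[0.03,0,0]]' --rotation '[[0,0,0],[0,0,0],[0,0,0],[0,0,0]]'

```text
clock: 3.05
position: [0.4244, 0.1915, 0.0178]
tool_rot: [1.973, 1.567, 0.717]
force: [0.6, -0.9, 0.2]
grip_width: 0.0855
```

>>> arm_command --delta_pos '[[0,0,0],[0,0,0],[0,0,0],[0,0,0],[0,0,0],[0,0,0]]' --rotation '[[0,0,0],[0,0,0],[0,0,0],[0,0,0],[0,0,0],[0,0,0]]' --gripper 1

```text
clock: 3.65
position: [0.4249, 0.1917, 0.0188]
tool_rot: [1.928, 1.565, 0.672]
force: [-0.3, 0.7, 0.3]
grip_width: 0.0309
```

>>> arm_command --delta_pos '[[-0.5,0,0],[-0.8,0,0],[-0.9,0,0],[-0.9,0,0],[-0.5,0,0],[-0.3,0,0]]' --rotation '[[0,0,0],[0,0,0],[0,0,0],[0,0,0],[0,0,0],[0,0,0]]'

```text
clock: 4.25
position: [0.4233, 0.1905, 0.1386]
tool_rot: [2.247, 1.569, 0.99]
force: [-0.3, -0.4, -0.7]
grip_width: 0.0314
```

```bash
python3 - <<'E'
from h import *
P,R,s=pose(); print(P,jaw(R),s['grip_width']); plan(P,R,[.465,-.325,.15],18.2,21,gain=.96)
E
```

```text
[0.42325994 0.19050564 0.13863272] 18.016365972023845 0.03135894713733287
P [[-0.01, -0.12, 0.52], [-0.02, -0.21, 0.87], [-0.02, -0.21, 0.87], [-0.02, -0.21, 0.87], [-0.02, -0.21, 0.87], [-0.02, -0.21, 0.87], [-0.02, -0.21, 0.87], [-0.02, -0.21, 0.87], [-0.02, -0.21, 0.87], [-0.02, -0.21, 0.87]] 
W [[0.0, 0.0, 0.0], [0.0, 0.0, 0.0], [0.0, 0.0, 0.0], [0.0, 0.0, 0.0], [0.0, 0.0, 0.0], [0.0, 0.0, 0.0], [0.0, 0.0, 0.0], [0.0, 0.0, 0.0], [0.0, 0.0, 0.0], [0.0, 0.0, 0.0]]
P [[-0.02, -0.21, 0.87], [-0.02, -0.21, 0.87], [-0.02, -0.21, 0.87], [-0.02, -0.21, 0.87], [-0.02, -0.21, 0.87], [-0.02, -0.21, 0.87], [-0.02, -0.21, 0.87], [-0.02, -0.21, 0.87], [-0.01, -0.13, 0.52], [-0.01, -0.06, 0.26]] 
W [[0.0, 0.0, 0.0], [0.0, 0.0, 0.0], [0.0, 0.0, 0.0], [0.0, 0.0, 0.0], [0.0, 0.0, 0.0], [0.0, 0.0, 0.0], [0.0, 0.0, 0.0], [0.0, 0.0, 0.0], [0.0, 0.0, 0.0], [0.0, 0.0, 0.0]]
P [[0.0, -0.02, 0.09]] 
W [[0.0, 0.0, 0.0]]
max 0.87 0.0 ang 18.2
```

>>> arm_command --delta_pos '[[-0.01,-0.12,0.52],[-0.02,-0.21,0.87],[-0.02,-0.21,0.87],[-0.02,-0.21,0.87],[-0.02,-0.21,0.87],[-0.02,-0.21,0.87],[-0.02,-0.21,0.87],[-0.02,-0.21,0.87],[-0.02,-0.21,0.87],[-0.02,-0.21,0.87]]' --rotation '[[0,0,0],[0,0,0],[0,0,0],[0,0,0],[0,0,0],[0,0,0],[0,0,0],[0,0,0],[0,0,0],[0,0,0]]'

```text
clock: 5.25
position: [0.4437, -0.0718, 0.1423]
tool_rot: [2.925, 1.567, 1.677]
force: [0.8, 0.3, 0.0]
grip_width: 0.0311
```

>>> arm_command --delta_pos '[[-0.02,-0.21,0.87],[-0.02,-0.21,0.87],[-0.02,-0.21,0.87],[-0.02,-0.21,0.87],[-0.02,-0.21,0.87],[-0.02,-0.21,0.87],[-0.02,-0.21,0.87],[0.3,-0.21,0.87],[0.4,-0.13,0.52],[0.2,-0.06,0.26]]' --rotation '[[0,0,0],[0,0,0],[0,0,0],[0,0,0],[0,0,0],[0,0,0],[0,0,0],[0,0,0],[0,0,0],[0,0,0]]'

```text
clock: 6.25
position: [0.4617, -0.3222, 0.1143]
tool_rot: [-2.592, 1.564, 2.441]
force: [0.0, 1.1, 0.3]
grip_width: 0.0311
```

>>> arm_command --delta_pos '[[0,0,0],[0,0,0],[0,0,0],[0,0,0]]' --rotation '[[0,0,0],[0,0,0],[0,0,0],[0,0,0]]' --gripper -1

```text
clock: 6.65
position: [0.4615, -0.3203, 0.1137]
tool_rot: [-2.611, 1.562, 2.422]
force: [-0.2, 0.6, -0.1]
grip_width: 0.0852
```

```bash
python3 - <<'E'
from h import *
P,R,s=pose(); print(P,jaw(R),s['grip_width'],s['clock']); q=[.45,-.20,.19]
plan(P,R,q,0,7,gain=.96)
im=optics.grab_frame('top');np.save('top1.npy',im)
cv2.imwrite('pics/t1.png',cv2.resize(im[:,:,::-1],None,fx=1.5,fy=1.5))
E
```

```text
[ 0.46152216 -0.32034547  0.11374693] 18.375101293127532 0.08519443406319445 6.65
P [[-0.32, 0.11, -0.49], [-0.53, 0.15, -0.83], [-0.53, 0.09, -0.84], [-0.53, 0.04, -0.84], [-0.32, -0.01, -0.5], [-0.16, -0.02, -0.25], [-0.05, -0.01, -0.08]] 
W [[0.4, -0.01, 0.01], [0.67, -0.01, 0.01], [0.67, -0.01, 0.01], [0.67, -0.01, 0.01], [0.4, -0.01, 0.01], [0.2, 0.0, 0.0], [0.07, 0.0, 0.0]]
max 0.84 0.67 ang 0.0
```

View pics/t1.png

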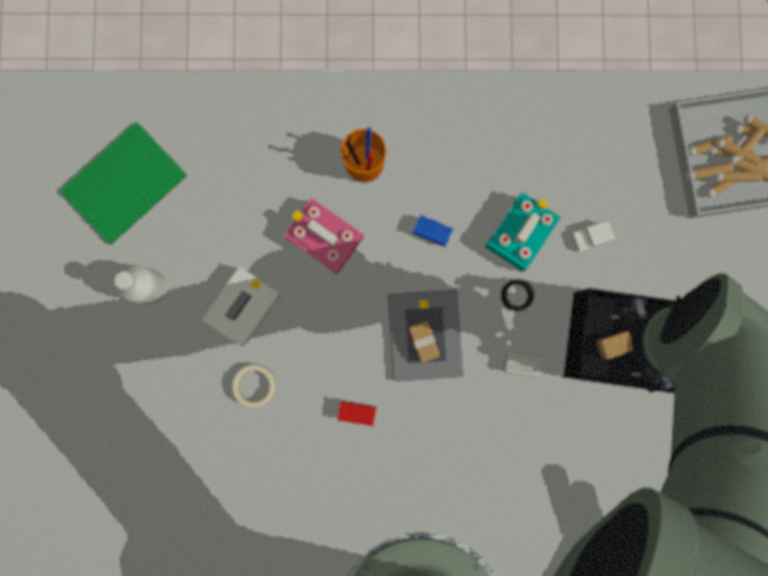

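The folded card is in the bin at (615,345). The other things have not moved. The paper wad is next.

>>> arm_command --delta_pos '[[-0.32,0.11,-0.49],[-0.53,0.15,-0.83],[-0.53,0.09,-0.84],[-0.53,0.04,-0.84],[-0.32,0,-0.5],[-0.16,-0.02,-0.25],[-0.05,0,-0.08]]' --rotation '[[0.4,0,0],[0.67,0,0],[0.67,0,0],[0.67,0,0],[0.4,0,0],[0.2,0,0],[0.07,0,0]]'

```text
clock: 7.4
position: [0.4517, -0.1983, 0.192]
tool_rot: [-2.713, 1.563, 1.988]
force: [0.4, -0.6, -1.2]
grip_width: 0.0854
```

```bash
python3 - <<'E'
from h import *
p=cam('wrist'); im=save('wrist','w2'); P,R,s=pose(); print(P,jaw(R),s['clock']); np.save('w2.npy',im); np.save('w2p.npy',p,allow_pickle=True)
print(proj(p,[.428,-.169,.025])*1.5)
E
```

```text
[ 0.45180808 -0.19834431  0.19194757] -0.6581198071704755 7.45
[343.84607119 214.48444874]
```

View pics/w2.png

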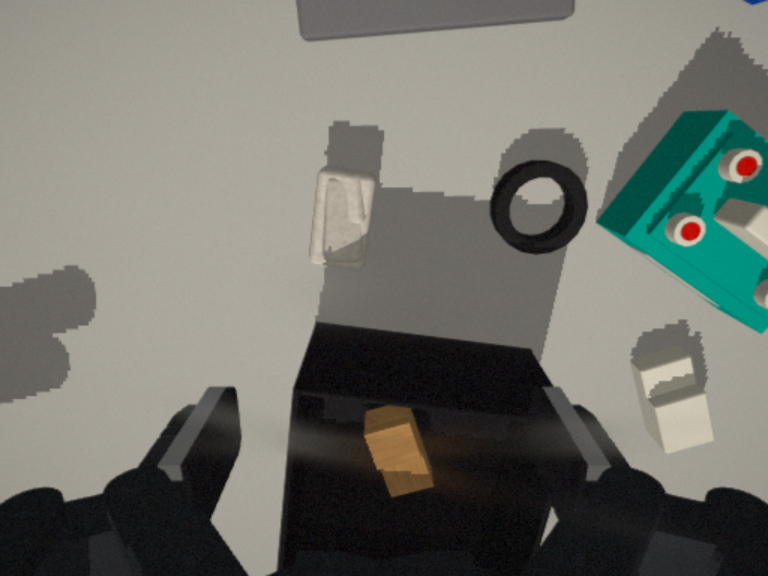

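```bash
python3 - <<'E'
from h import *
p=cam('wrist')
f=lambda u,v,z:ray(p,u/1.5,v/1.5,z)[:2]
for a,b,z in [((348,172),(337,262),.024),((664,365),(690,450),.02)]:
    A,B=f(*a,z),f(*b,z); d=A-B; print((A+B)/2,np.linalg.norm(d),np.degrees(np.arctan2(d[1],d[0])))
    j=np.degrees(np.arctan2(d[1],d[0]))-90
    if z==.024:
        P,R,s=pose(); plan(P,R,[*((A+B)/2),.034],j,9,gain=.96)
E
```

```text
[ 0.42708192 -0.17144845] 0.05418091535547847 81.0493611684024
P [[0.46, -0.07, -0.07], [0.77, -0.12, -0.12], [0.77, -0.12, -0.12], [0.77, -0.13, -0.12], [0.77, -0.13, -0.12], [0.77, -0.13, -0.11], [0.46, -0.08, -0.07], [0.23, -0.04, -0.03], [0.08, -0.01, -0.01]] 
W [[0.13, -0.01, 0.0], [0.21, -0.01, 0.01], [0.21, -0.01, 0.01], [0.21, -0.01, 0.01], [0.21, -0.01, 0.01], [0.21, -0.01, 0.01], [0.13, -0.01, 0.0], [0.06, 0.0, 0.0], [0.02, 0.0, 0.0]]
max 0.77 0.21 ang -9.0
[ 0.64963225 -0.30485652] 0.07236284228525312 113.6142050827826
```

>>> arm_command --delta_pos '[[0.46,-0.07,-0.07],[0.77,-0.12,-0.12],[0.77,-0.12,-0.12],[0.77,-0.13,-0.12],[0.77,-0.13,-0.12],[0.77,-0.13,-0.11],[0.46,-0.08,-0.07],[0.23,-0.04,-0.03],[0.08,0,0]]' --rotation '[[0.13,0,0],[0.21,0,0],[0.21,0,0],[0.21,0,0],[0.21,0,0],[0.21,0,0],[0.13,0,0],[0.06,0,0],[0.02,0,0]]'

```text
clock: 8.35
position: [0.4284, -0.1757, 0.0335]
tool_rot: [-2.853, 1.566, 1.699]
force: [-0.8, 1.3, 0.2]
grip_width: 0.0854
```

```bash
python3 - <<'E'
from h import *
P,R,s=pose(); print(P,jaw(R)); plan(P,R,[.427,-.1715,.017],-9,4,gain=.96)
E
```

```text
[ 0.42843995 -0.17569064  0.03349248] -9.158312316912536
P [[0.2, -0.02, -0.05], [0.2, -0.02, -0.05], [0.1, -0.01, -0.02], [0.03, 0.0, -0.01]] 
W [[-0.01, -0.02, 0.01], [-0.01, -0.02, 0.01], [0.0, -0.01, 0.0], [0.0, 0.0, 0.0]]
max 0.2 0.02 ang -9.0
```

>>> arm_command --delta_pos '[[0.2,-0.02,-0.05],[0.2,-0.02,-0.05],[0.1,0,-0.02],[0.03,0,0]]' --rotation '[[0,-0.02,0],[0,-0.02,0],[0,0,0],[0,0,0]]'

```text
clock: 8.75
position: [0.4289, -0.1724, 0.0175]
tool_rot: [1.505, 1.57, -0.225]
force: [0.6, -0.0, -0.6]
grip_width: 0.0851
```

>>> arm_command --delta_pos '[[0,0,0],[0,0,0],[0,0,0],[0,0,0],[0,0,0],[0,0,0]]' --rotation '[[0,0,0],[0,0,0],[0,0,0],[0,0,0],[0,0,0],[0,0,0]]' --gripper 1

```text
clock: 9.35
position: [0.4295, -0.1726, 0.0184]
tool_rot: [1.524, 1.568, -0.206]
force: [-1.1, -0.2, -0.8]
grip_width: 0.0337
```

>>> arm_command --delta_pos '[[-0.5,0,0],[-0.8,0,0],[-0.9,0,0],[-0.9,0,0],[-0.5,0,0],[-0.3,0,0]]' --rotation '[[0,0,0],[0,0,0],[0,0,0],[0,0,0],[0,0,0],[0,0,0]]'

```text
clock: 9.95
position: [0.428, -0.1725, 0.1384]
tool_rot: [-2.066, 1.57, 2.487]
force: [-0.3, -0.7, -0.5]
grip_width: 0.0332
```

>>> arm_command --delta_pos '[[0,0.2,0.5],[0,0.32,0.8],[0,0.32,0.8],[0,0.32,0.8],[0,0.32,0.8],[0,0.32,0.8],[0.1,0.2,0.5],[0.2,0.1,0.25],[0.1,0.03,0.1]]' --rotation '[[0,0,0],[0,0,0],[0,0,0],[0,0,0],[0,0,0],[0,0,0],[0,0,0],[0,0,0],[0,0,0]]'

```text
clock: 10.85
position: [0.4669, -0.3455, 0.124]
tool_rot: [-2.437, 1.567, 2.119]
force: [0.1, 1.3, 0.1]
grip_width: 0.0331
```

>>> arm_command --delta_pos '[[0,0,0],[0,0,0],[0,0,0],[-0.2,0,0],[-0.4,0,0]]' --rotation '[[0,0,0],[0,0,0],[0,0,0],[0,0,0],[0,0,0]]' --gripper -1

```text
clock: 11.35
position: [0.4663, -0.3423, 0.1412]
tool_rot: [-2.286, 1.563, 2.272]
force: [0.2, -0.5, 0.2]
grip_width: 0.0852
```

```bash
python3 - <<'E'
from h import *
P,R,s=pose(); print(P,jaw(R),s['grip_width']); plan(P,R,[.65,-.335,.2],18,10,gain=.96)
E
```

```text
[ 0.46626226 -0.34233454  0.14115645] -8.808924236170164 0.08515491902559248
P [[-0.15, 0.45, -0.09], [-0.25, 0.76, -0.12], [-0.25, 0.77, -0.07], [-0.25, 0.77, -0.03], [-0.25, 0.77, 0.02], [-0.25, 0.77, 0.07], [-0.25, 0.77, 0.12], [-0.15, 0.45, 0.1], [-0.07, 0.23, 0.06], [-0.02, 0.07, 0.02]] 
W [[-0.35, 0.0, 0.0], [-0.59, -0.01, 0.01], [-0.59, -0.01, 0.01], [-0.59, -0.01, 0.01], [-0.59, -0.01, 0.01], [-0.59, -0.01, 0.01], [-0.59, -0.01, 0.01], [-0.35, 0.0, 0.0], [-0.18, 0.0, 0.0], [-0.06, 0.0, 0.0]]
max 0.77 0.59 ang 18.0
```

>>> arm_command --delta_pos '[[-0.15,0.45,-0.09],[-0.25,0.76,-0.12],[-0.25,0.77,-0.07],[-0.25,0.77,-0.03],[-0.25,0.77,0.02],[-0.25,0.77,0.07],[-0.25,0.77,0.12],[-0.15,0.45,0.1],[-0.07,0.23,0.06],[-0.02,0.07,0.02]]' --rotation '[[-0.35,0,0],[-0.59,0,0],[-0.59,0,0],[-0.59,0,0],[-0.59,0,0],[-0.59,0,0],[-0.59,0,0],[-0.35,0,0],[-0.18,0,0],[-0.06,0,0]]'

```text
clock: 12.35
position: [0.6498, -0.3335, 0.2147]
tool_rot: [1.093, 1.567, -0.144]
force: [-0.0, 1.0, 0.1]
grip_width: 0.085
```

```bash
python3 - <<'E'
from h import *
p=cam('wrist'); im=save('wrist','w3'); P,R,s=pose(); print(P,jaw(R),s['clock'])
E
```

```text
[ 0.64971178 -0.33358016  0.21465936] 19.141510983146784 12.4
```

View pics/w3.png

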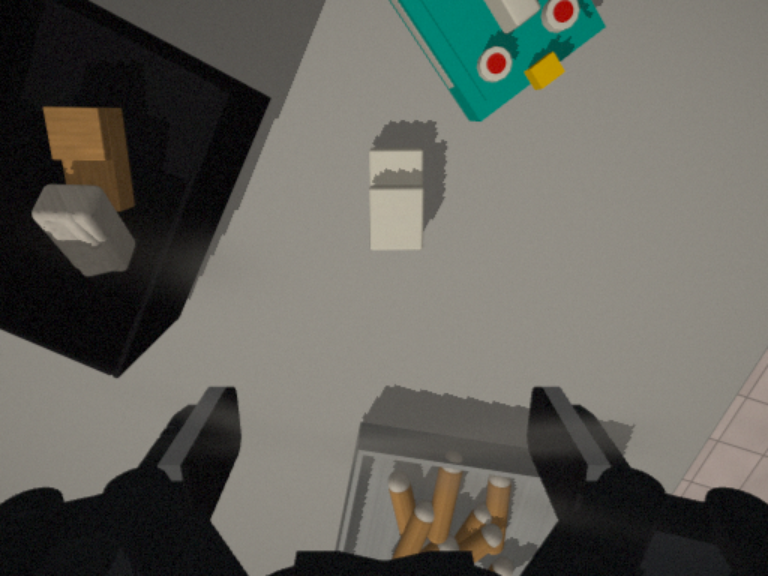

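```bash
python3 - <<'E'
from h import *
p=cam('wrist'); P,R,s=pose()
t=ray(p,396/1.5,219/1.5,.029); print(t, ray(p,396/1.5,155/1.5,.018))
plan(P,R,[t[0],t[1],.034],19,9,gain=.96)
E
```

```text
[ 0.6505974  -0.31064021  0.029     ] [ 0.63806553 -0.27469832  0.018     ]
P [[0.53, 0.02, -0.06], [0.88, 0.04, -0.1], [0.88, 0.04, -0.1], [0.88, 0.04, -0.1], [0.88, 0.04, -0.1], [0.88, 0.04, -0.1], [0.53, 0.02, -0.06], [0.26, 0.01, -0.03], [0.09, 0.0, -0.01]] 
W [[0.0, 0.0, 0.0], [0.0, 0.0, 0.0], [0.0, 0.0, 0.0], [0.0, 0.0, 0.0], [0.0, 0.0, 0.0], [0.0, 0.0, 0.0], [0.0, 0.0, 0.0], [0.0, 0.0, 0.0], [0.0, 0.0, 0.0]]
max 0.88 0.0 ang 19.0
```

>>> arm_command --delta_pos '[[0.53,0.02,-0.06],[0.88,0.04,-0.1],[0.88,0.04,-0.1],[0.88,0.04,-0.1],[0.88,0.04,-0.1],[0.88,0.04,-0.1],[0.53,0.02,-0.06],[0.26,0,-0.03],[0.09,0,0]]' --rotation '[[0,0,0],[0,0,0],[0,0,0],[0,0,0],[0,0,0],[0,0,0],[0,0,0],[0,0,0],[0,0,0]]'

```text
clock: 13.3
position: [0.6427, -0.3131, 0.0298]
tool_rot: [-1.409, 1.568, -2.656]
force: [-0.0, -0.3, -0.1]
grip_width: 0.0852
```

>>> arm_command --delta_pos '[[0.2,0,0],[0.2,0,0],[0.1,0,0]]' --rotation '[[0,0,0],[0,0,0],[0,0,0]]'

```text
clock: 13.6
position: [0.6435, -0.3142, 0.016]
tool_rot: [-0.14, 1.568, -1.388]
force: [1.2, -0.1, -0.6]
grip_width: 0.0851
```

>>> arm_command --delta_pos '[[0,0,0],[0,0,0],[0,0,0],[0,0,0],[0,0,0],[0,0,0]]' --rotation '[[0,0,0],[0,0,0],[0,0,0],[0,0,0],[0,0,0],[0,0,0]]' --gripper 1

```text
clock: 14.2
position: [0.6444, -0.3148, 0.0176]
tool_rot: [0.321, 1.566, -0.927]
force: [0.3, -0.4, -0.0]
grip_width: 0.0332
```

>>> arm_command --delta_pos '[[-0.5,0,0],[-0.8,0,0],[-0.9,0,0],[-0.9,0,0],[-0.5,0,0],[-0.3,0,0]]' --rotation '[[0,0,0],[0,0,0],[0,0,0],[0,0,0],[0,0,0],[0,0,0]]'

```text
clock: 14.8
position: [0.6433, -0.3142, 0.1417]
tool_rot: [0.106, 1.567, -1.142]
force: [0.1, 0.5, -1.1]
grip_width: 0.0333
```

```bash
python3 - <<'E'
from h import *
P,R,s=pose(); print(P,jaw(R),s['grip_width']); plan(P,R,[.48,-.315,.125],19,10,gain=.96)
E
```

```text
[ 0.64327341 -0.31420242  0.14170583] 18.48662108443885 0.033266386050249855
P [[0.04, -0.39, -0.13], [0.07, -0.65, -0.22], [0.07, -0.65, -0.22], [0.07, -0.65, -0.22], [0.07, -0.65, -0.22], [0.07, -0.65, -0.22], [0.07, -0.65, -0.22], [0.04, -0.39, -0.13], [0.02, -0.2, -0.07], [0.01, -0.07, -0.02]] 
W [[-0.01, 0.0, 0.0], [-0.01, 0.0, 0.0], [-0.01, 0.0, 0.0], [-0.01, 0.0, 0.0], [-0.01, 0.0, 0.0], [-0.01, 0.0, 0.0], [-0.01, 0.0, 0.0], [-0.01, 0.0, 0.0], [0.0, 0.0, 0.0], [0.0, 0.0, 0.0]]
max 0.65 0.01 ang 19.0
```

>>> arm_command --delta_pos '[[0,-0.39,-0.13],[0,-0.65,-0.22],[0,-0.65,-0.22],[0,-0.65,-0.22],[0,-0.65,-0.22],[0.1,-0.65,-0.22],[0.2,-0.65,-0.22],[0.2,-0.39,-0.13],[0.05,-0.2,-0.07],[0,-0.07,-0.02]]' --rotation '[[0,0,0],[0,0,0],[0,0,0],[0,0,0],[0,0,0],[0,0,0],[0,0,0],[0,0,0],[0,0,0],[0,0,0]]'

```text
clock: 15.8
position: [0.4799, -0.3124, 0.1242]
tool_rot: [-0.412, 1.569, -1.659]
force: [0.4, 0.3, -0.5]
grip_width: 0.0334
```

>>> arm_command --delta_pos '[[0,0,0],[0,0,0],[0,0,0],[-0.3,0,0],[-0.8,0,0],[-0.5,0,0]]' --rotation '[[0,0,0],[0,0,0],[0,0,0],[0,0,0],[0,0,0],[0,0,0]]' --gripper -1

```text
clock: 16.4
position: [0.4815, -0.3116, 0.1734]
tool_rot: [-1.463, 1.569, -2.708]
force: [-0.5, -0.1, -1.3]
grip_width: 0.0852
```

```bash
python3 - <<'E'
from h import *
P,R,s=pose(); print(P,jaw(R),s['grip_width'],np.round(s['qpos'],2)); 
plan(P,R,[.467,-.005,.21],-72,17,gain=.96,half=False)
plan(P,R,[.467,-.005,.21],108,17,gain=.96,half=False)
E
```

```text
[ 0.48152364 -0.31163909  0.17343294] 18.65492626070037 0.0852465189064549 [ 0.3   0.54  0.24  1.82 -0.17  0.81  0.95]
P [[-0.05, 0.11, -0.39], [-0.08, 0.14, -0.66], [-0.08, 0.07, -0.67], [-0.08, 0.0, -0.67], [-0.08, -0.08, -0.67], [-0.08, -0.15, -0.66], [-0.08, -0.22, -0.64], [-0.08, -0.28, -0.61], [-0.08, -0.35, -0.58], [-0.08, -0.41, -0.53]] 
W [[0.62, 0.0, 0.0], [1.03, 0.0, 0.0], [1.03, 0.0, 0.0], [1.03, 0.0, 0.0], [1.03, 0.0, 0.0], [1.03, 0.0, 0.0], [1.03, 0.0, 0.0], [1.03, 0.0, 0.0], [1.03, 0.0, 0.0], [1.03, 0.0, 0.0]]
P [[-0.08, -0.46, -0.49], [-0.08, -0.51, -0.43], [-0.08, -0.56, -0.38], [-0.08, -0.6, -0.31], [-0.05, -0.38, -0.15], [-0.02, -0.19, -0.06], [-0.01, -0.06, -0.02]] 
W [[1.03, 0.0, 0.0], [1.03, 0.0, 0.0], [1.03, 0.0, 0.0], [1.03, 0.0, 0.0], [0.62, 0.0, 0.0], [0.31, 0.0, 0.0], [0.1, 0.0, 0.0]]
max 0.67 1.03 ang -72
P [[-0.05, 0.11, -0.39], [-0.08, 0.23, -0.63], [-0.08, 0.29, -0.61], [-0.08, 0.35, -0.57], [-0.08, 0.41, -0.53], [-0.08, 0.47, -0.48], [-0.08, 0.52, -0.43], [-0.08, 0.56, -0.37], [-0.08, 0.6, -0.31], [-0.08, 0.63, -0.25]] 
W [[-0.61, 0.0, 0.0], [-1.02, 0.0, 0.0], [-1.02, 0.0, 0.0], [-1.02, 0.0, 0.0], [-1.02, 0.0, 0.0], [-1.02, 0.0, 0.0], [-1.02, 0.0, 0.0], [-1.02, 0.0, 0.0], [-1.02, 0.0, 0.0], [-1.02, 0.0, 0.0]]
P [[-0.08, 0.65, -0.18], [-0.08, 0.66, -0.11], [-0.08, 0.67, -0.04], [-0.08, 0.67, 0.04], [-0.05, 0.4, 0.06], [-0.02, 0.2, 0.04], [-0.01, 0.07, 0.02]] 
W [[-1.02, 0.0, 0.0], [-1.02, 0.0, 0.0], [-1.02, 0.0, 0.0], [-1.02, 0.0, 0.0], [-0.61, 0.0, 0.0], [-0.31, 0.0, 0.0], [-0.1, 0.0, 0.0]]
max 0.67 1.02 ang 108
```

>>> arm_command --delta_pos '[[-0.05,0.11,-0.39],[-0.08,0.14,-0.66],[-0.08,0.07,-0.67],[-0.08,0,-0.67],[-0.08,-0.08,-0.67],[-0.08,-0.15,-0.66],[-0.08,-0.22,-0.64],[-0.08,-0.28,-0.61],[-0.08,-0.35,-0.58],[-0.08,-0.41,-0.53]]' --rotation '[[0.6,0,0],[1,0,0],[1,0,0],[1,0,0],[1,0,0],[1,0,0],[1,0,0],[1,0,0],[1,0,0],[1,0,0]]'

```text
clock: 17.4
position: [0.4755, -0.1132, 0.2064]
tool_rot: [2.063, 1.561, -0.229]
force: [-0.0, 0.1, 0.3]
grip_width: 0.0855
```

>>> arm_command --delta_pos '[[-0.08,-0.46,-0.49],[-0.08,-0.51,-0.43],[-0.08,-0.56,-0.38],[-0.08,-0.6,-0.31],[-0.05,-0.38,-0.15],[-0.02,-0.19,-0.06],[0,-0.06,-0.02]]' --rotation '[[1,0,0],[1,0,0],[1,0,0],[1,0,0],[0.6,0,0],[0.3,0,0],[0.1,0,0]]'

```text
clock: 18.1
position: [0.4732, -0.0035, 0.2233]
tool_rot: [3.026, 1.556, 0.191]
force: [0.4, 0.5, 0.4]
grip_width: 0.0856
```

```bash
python3 - <<'E'
from h import *
p=cam('wrist'); im=save('wrist','w4'); P,R,s=pose(); print(P,jaw(R),s['clock'],np.round(s['qpos'],2)); plan(P,R,[.467,-.0045,.055],-71,9,gain=.96); print(proj(p,[.467,-.0045,.048])*1.5)
im=optics.grab_frame('top');np.save('top2.npy',im);cv2.imwrite('pics/t2.png',im[:,:,::-1])
E
```

```text
[ 0.47325559 -0.00356241  0.22322764] -72.42881575488833 18.15 [-0.67  0.38  0.71  2.05 -0.34  0.81 -1.02]
P [[0.49, 0.0, 0.03], [0.82, -0.01, 0.04], [0.82, -0.01, 0.04], [0.82, -0.01, 0.04], [0.82, -0.01, 0.04], [0.82, -0.01, 0.03], [0.49, 0.0, 0.02], [0.24, 0.0, 0.01], [0.08, 0.0, 0.0]] 
W [[-0.02, -0.01, 0.0], [-0.04, -0.02, 0.0], [-0.04, -0.02, 0.0], [-0.04, -0.02, 0.0], [-0.04, -0.02, 0.0], [-0.04, -0.02, 0.0], [-0.02, -0.01, 0.0], [-0.01, -0.01, 0.0], [0.0, 0.0, 0.0]]
max 0.82 0.04 ang -71.0
[382.06819308 269.68473389]
```

View pics/w4.png

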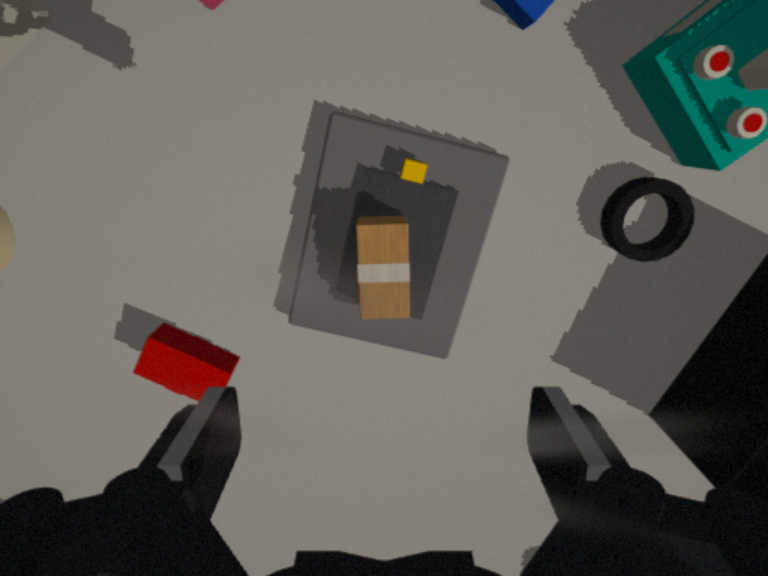

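```bash
python3 - <<'E'
from h import *
p=cam('wrist')
c=np.array([ray(p,u/1.5,v/1.5,.015)[:2] for u,v in [(333,113),(508,157),(447,357),(290,323)]])
print(c, c.mean(0)); k=ray(p,414/1.5,171/1.5,.029)[:2]; print('key',k)
for a,b in [(3,0),(2,1)]: d=c[b]-c[a]; print(np.linalg.norm(d),np.degrees(np.arctan2(d[1],d[0])))
d=k-c.mean(0);print(np.linalg.norm(d),np.degrees(np.arctan2(d[1],d[0])))
E
```

```text
[[ 0.54649637  0.05246335]
 [ 0.55496536 -0.06282146]
 [ 0.409035   -0.0736244 ]
 [ 0.40021455  0.04275833]] [ 0.47767782 -0.01030605]
key [ 0.52901267 -0.00649895]
0.14660340874399685 3.795704823312262
0.14632968178897005 4.233768903512522
0.051475821752480465 4.241407802679305
```

>>> arm_command --delta_pos '[[0.49,0,0.03],[0.82,0,0.04],[0.82,0,0.04],[0.82,0,0.04],[0.82,0,0.04],[0.82,0,0.03],[0.49,0,0.02],[0.24,0,0.01],[0.08,0,0]]' --rotation '[[-0.02,0,0],[-0.04,-0.02,0],[-0.04,-0.02,0],[-0.04,-0.02,0],[-0.04,-0.02,0],[-0.04,-0.02,0],[-0.02,0,0],[0,0,0],[0,0,0]]'

```text
clock: 19.1
position: [0.47, -0.0111, 0.0571]
tool_rot: [2.95, 1.562, 0.145]
force: [-0.2, -0.5, -0.2]
grip_width: 0.0853
```

```bash
python3 - <<'E'
from h import *
P,R,s=pose(); print(P,jaw(R)); plan(P,R,[.467,-.0045,.037],-71,4,gain=.96)
E
```

```text
[ 0.47003044 -0.01109505  0.0570846 ] -70.71219287060896
P [[0.24, -0.09, 0.01], [0.24, -0.09, 0.01], [0.12, -0.04, 0.0], [0.04, -0.01, 0.0]] 
W [[0.02, -0.03, -0.01], [0.02, -0.03, -0.01], [0.01, -0.02, 0.0], [0.0, -0.01, 0.0]]
max 0.24 0.03 ang -71.0
```

>>> arm_command --delta_pos '[[0.24,-0.09,0],[0.24,-0.09,0],[0.12,-0.04,0],[0.04,0,0]]' --rotation '[[0.02,-0.03,0],[0.02,-0.03,0],[0,-0.02,0],[0,0,0]]'

```text
clock: 19.5
position: [0.469, -0.0043, 0.0379]
tool_rot: [2.455, 1.568, -0.354]
force: [0.2, -0.2, -0.3]
grip_width: 0.0854
```

>>> arm_command --delta_pos '[[0,0,0],[0,0,0],[0,0,0],[0,0,0],[0,0,0],[0,0,0]]' --rotation '[[0,0,0],[0,0,0],[0,0,0],[0,0,0],[0,0,0],[0,0,0]]' --gripper 1

```text
clock: 20.1
position: [0.4694, -0.0041, 0.0387]
tool_rot: [2.619, 1.566, -0.19]
force: [-0.2, 0.3, 0.1]
grip_width: 0.0313
```

>>> arm_command --delta_pos '[[-0.5,0,0],[-0.8,0,0],[-0.9,0,0],[-0.7,0,0],[-0.5,0,0],[-0.3,0,0]]' --rotation '[[0,0,0],[0,0,0],[0,0,0],[0,0,0],[0,0,0],[0,0,0]]'

```text
clock: 20.7
position: [0.4678, -0.0046, 0.1527]
tool_rot: [1.926, 1.569, -0.884]
force: [-0.3, 0.3, -0.6]
grip_width: 0.0315
```

```bash
python3 - <<'E'
from h import *
P,R,s=pose(); print(P,jaw(R),s['grip_width']); plan(P,R,[.465,-.335,.14],-71,14,gain=.96)
E
```

```text
[ 0.46783987 -0.00456789  0.15269959] -70.98352930285597 0.031502828677614385
P [[0.02, 0.52, 0.18], [0.04, 0.86, 0.3], [0.04, 0.86, 0.3], [0.04, 0.86, 0.3], [0.04, 0.86, 0.3], [0.04, 0.86, 0.3], [0.04, 0.86, 0.3], [0.04, 0.86, 0.3], [0.04, 0.86, 0.3], [0.04, 0.86, 0.3]] 
W [[0.0, 0.0, 0.0], [0.0, 0.0, 0.0], [0.0, 0.0, 0.0], [0.0, 0.0, 0.0], [0.0, 0.0, 0.0], [0.0, 0.0, 0.0], [0.0, 0.0, 0.0], [0.0, 0.0, 0.0], [0.0, 0.0, 0.0], [0.0, 0.0, 0.0]]
P [[0.04, 0.86, 0.3], [0.02, 0.52, 0.18], [0.01, 0.26, 0.09], [0.0, 0.09, 0.03]] 
W [[0.0, 0.0, 0.0], [0.0, 0.0, 0.0], [0.0, 0.0, 0.0], [0.0, 0.0, 0.0]]
max 0.86 0.0 ang -71.0
```

>>> arm_command --delta_pos '[[0,0.52,0.18],[0,0.86,0.3],[0,0.86,0.3],[0,0.86,0.3],[0,0.86,0.3],[0,0.86,0.3],[0,0.86,0.3],[0,0.86,0.3],[0,0.86,0.3],[0.05,0.86,0.3]]' --rotation '[[0,0,0],[0,0,0],[0,0,0],[0,0,0],[0,0,0],[0,0,0],[0,0,0],[0,0,0],[0,0,0],[0,0,0]]'

```text
clock: 21.7
position: [0.4678, -0.2721, 0.1498]
tool_rot: [-1.966, 1.569, 1.517]
force: [0.5, -0.2, -0.5]
grip_width: 0.0311
```

>>> arm_command --delta_pos '[[0.2,0.86,0.3],[0.3,0.52,0.18],[0.2,0.26,0.09],[0.1,0.09,0.03]]' --rotation '[[0,0,0],[0,0,0],[0,0,0],[0,0,0]]'

```text
clock: 22.1
position: [0.4667, -0.3323, 0.1237]
tool_rot: [-1.376, 1.569, 2.102]
force: [0.5, 0.7, 0.8]
grip_width: 0.0312
```

>>> arm_command --delta_pos '[[0,0,0],[0,0,0],[0,0,0],[-0.3,0,0],[-0.9,0,0],[-1,0,0],[-0.6,0,0]]' --rotation '[[0,0,0],[0,0,0],[0,0,0],[0,0,0],[0,0,0],[0,0,0],[0,0,0]]' --gripper -1

```text
clock: 22.8
position: [0.4669, -0.3281, 0.2107]
tool_rot: [-1.189, 1.565, 2.293]
force: [0.3, 0.5, 0.4]
grip_width: 0.0854
```

```bash
cat >> h.py <<'E'
def rackpose(p,H,kind):
    """centre, yaw from deck colour rect (z .042) and yellow blob nearby"""
    m={'turq':(H[...,0]>75)&(H[...,0]<100)&(H[...,1]>100),'pink':(H[...,0]>150)&(H[...,1]>80)&(H[...,0]<176)}[kind]
    b=max(blobs(m),key=lambda t:t[1]); W=np.array([ray(p,*q,.042)[:2] for q in np.argwhere(b[2])[:,::-1]])
    y=(H[...,0]>20)&(H[...,0]<32)&(H[...,1]>170)&(H[...,2]>110)
    ks=[ray(p,*c,.056)[:2] for c,a,_ in blobs(y,4)]; k=min(ks,key=lambda k:np.linalg.norm(k-W.mean(0)))
    r=cv2.minAreaRect((W*1000).astype(np.float32)); c=np.array(r[0])/1000
    d=k-W.mean(0); return c,k,np.degrees(np.arctan2(d[1],d[0])),r
E
python3 - <<'E'
from h import *
P,R,s=pose(); print(P,jaw(R),np.round(s['qpos'],2),s['clock']); p=cam('top'); im=save('top','t3')
H=hsv(im)
for k in('turq','pink'): print(k,rackpose(p,H,k))
plan(P,R,[.66,-.19,.25],56,19,gain=.96,half=False)
E
```

```text
[ 0.46690168 -0.3280796   0.21068458] -70.49665963534912 [ 0.09  0.55  0.62  1.8  -0.39  0.92 -0.36] 22.8
turq (array([ 0.65139099, -0.1735414 ]), array([ 0.69662448, -0.20482533]), np.float64(-34.99053024175373), ((651.3909912109375, -173.54139709472656), (79.95468139648438, 113.59953308105469), 55.866512298583984))
pink (array([0.64568848, 0.16261322]), array([0.67692704, 0.20484934]), np.float64(52.95569779959262), ((645.6884765625, 162.61322021484375), (111.80960083007812, 79.65323638916016), 54.53076934814453))
P [[-0.05, -0.08, -0.26], [-0.08, -0.09, -0.45], [-0.08, -0.03, -0.46], [-0.08, 0.03, -0.46], [-0.08, 0.09, -0.45], [-0.08, 0.15, -0.43], [-0.08, 0.2, -0.41], [-0.08, 0.26, -0.38], [-0.08, 0.31, -0.34], [-0.08, 0.35, -0.3]] 
W [[-0.76, 0.0, 0.0], [-1.27, 0.0, 0.0], [-1.27, 0.0, 0.0], [-1.27, 0.0, 0.0], [-1.27, 0.0, 0.0], [-1.27, 0.0, 0.0], [-1.27, 0.0, 0.0], [-1.27, 0.0, 0.0], [-1.27, 0.0, 0.0], [-1.27, 0.0, 0.0]]
P [[-0.08, 0.38, -0.25], [-0.08, 0.41, -0.2], [-0.08, 0.44, -0.14], [-0.08, 0.45, -0.08], [-0.08, 0.46, -0.02], [-0.08, 0.46, 0.04], [-0.05, 0.27, 0.06], [-0.02, 0.13, 0.04], [-0.01, 0.04, 0.02]] 
W [[-1.27, 0.0, 0.0], [-1.27, 0.0, 0.0], [-1.27, 0.0, 0.0], [-1.27, 0.0, 0.0], [-1.27, 0.0, 0.0], [-1.27, 0.0, 0.0], [-0.76, 0.0, 0.0], [-0.38, 0.0, 0.0], [-0.13, 0.0, 0.0]]
max 0.46 1.27 ang 56
```

View pics/t3.png

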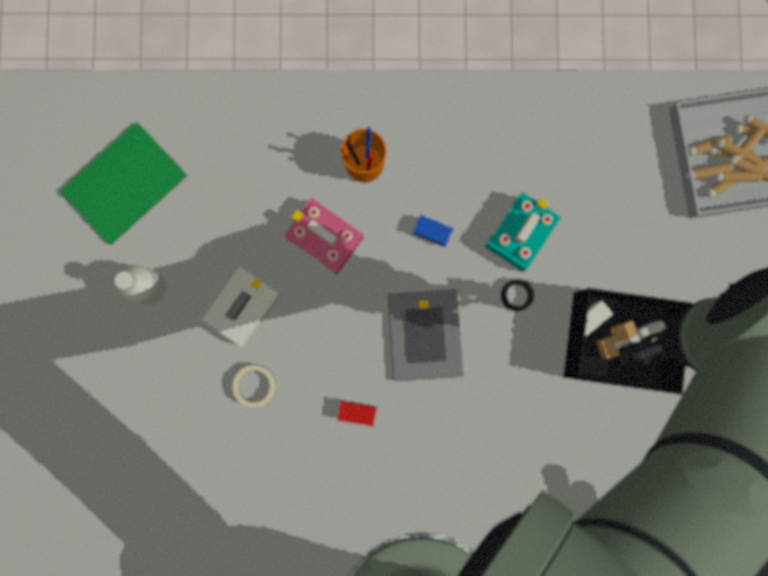

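All four scraps are in the bin and the plate is clear. The turquoise rack is next.

```bash
python3 - <<'E'
from h import *
P,R,s=pose(); plan(P,R,[.652,-.175,.22],-124.5,14,gain=.96)
E
```

```text
P [[-0.01, -0.14, -0.37], [-0.02, -0.26, -0.61], [-0.02, -0.31, -0.59], [-0.02, -0.36, -0.56], [-0.02, -0.4, -0.53], [-0.02, -0.44, -0.49], [-0.02, -0.48, -0.46], [-0.02, -0.51, -0.42], [-0.02, -0.55, -0.37], [-0.02, -0.58, -0.33]] 
W [[0.47, 0.0, 0.0], [0.78, 0.0, 0.0], [0.78, 0.0, 0.0], [0.78, 0.0, 0.0], [0.78, 0.0, 0.0], [0.78, 0.0, 0.0], [0.78, 0.0, 0.0], [0.78, 0.0, 0.0], [0.78, 0.0, 0.0], [0.78, 0.0, 0.0]]
P [[-0.02, -0.6, -0.28], [-0.01, -0.37, -0.14], [-0.01, -0.19, -0.06], [0.0, -0.06, -0.02]] 
W [[0.78, 0.0, 0.0], [0.47, 0.0, 0.0], [0.23, 0.0, 0.0], [0.08, 0.0, 0.0]]
max 0.61 0.78 ang -124.5
```

>>> arm_command --delta_pos '[[-0.01,-0.14,-0.37],[-0.02,-0.26,-0.61],[-0.02,-0.31,-0.59],[-0.02,-0.36,-0.56],[-0.02,-0.4,-0.53],[-0.02,-0.44,-0.49],[-0.02,-0.48,-0.46],[-0.02,-0.51,-0.42],[-0.02,-0.55,-0.37],[-0.02,-0.58,-0.33]]' --rotation '[[0.47,0,0],[0.78,0,0],[0.78,0,0],[0.78,0,0],[0.78,0,0],[0.78,0,0],[0.78,0,0],[0.78,0,0],[0.78,0,0],[0.78,0,0]]'

```text
clock: 23.85
position: [0.6214, -0.2014, 0.2302]
tool_rot: [-2.297, 1.561, 0.371]
force: [-0.5, 0.5, -0.3]
grip_width: 0.0856
```

>>> arm_command --delta_pos '[[-0.02,-0.6,-0.28],[-0.01,-0.37,-0.14],[0,-0.19,-0.06],[0,-0.06,-0.02]]' --rotation '[[0.78,0,0],[0.47,0,0],[0.23,0,0],[0.08,0,0]]'

```text
clock: 24.25
position: [0.6563, -0.171, 0.2338]
tool_rot: [-2.101, 1.56, 0.4]
force: [0.3, 0.2, -0.2]
grip_width: 0.0852
```

```bash
python3 - <<'E'
from h import *
p=cam('wrist'); im=save('wrist','w5'); P,R,s=pose(); print(P,jaw(R),s['clock'],np.round(s['qpos'],2))
H=hsv(im)
print(rackpose(p,H,'turq'))
red=((H[...,0]<8)|(H[...,0]>172))&(H[...,1]>150)&(H[...,2]>80)
for c,a,_ in blobs(red,10): print('red',c*1.5,a,ray(p,*c,.057)[:2])
E
```

```text
[ 0.65630075 -0.17095379  0.23382417] -126.66118305816367 24.3 [-0.31  0.78  0.86  1.49 -0.63  1.15 -1.54]
(array([ 0.6540968 , -0.17749962]), array([ 0.69665988, -0.20578625]), np.float64(-33.46037473594187), ((654.0968017578125, -177.49961853027344), (80.55730438232422, 111.50834655761719), 56.30476379394531))
red [428.16477273 200.84659091] 88 [ 0.66910346 -0.21169886]
red [361.5        203.83516484] 91 [ 0.69154168 -0.1783669 ]
red [430.24615385 307.01538462] 65 [ 0.61244382 -0.1736511 ]
red [368.07692308 309.6       ] 65 [ 0.63477854 -0.14033898]
red [ 19.44642857 440.46428571] 28 [0.70274485 0.12019097]
red [ 54.27272727 434.59090909] 22 [0.69128833 0.09627114]
red [ 83.75   434.9375] 24 [0.67864898 0.07949484]
red [ 76.25561798 465.06741573] 1068 [0.66423751 0.10299207]
red [ 78.5625  496.40625] 16 [0.64407944 0.12248619]
```

View pics/w5.png

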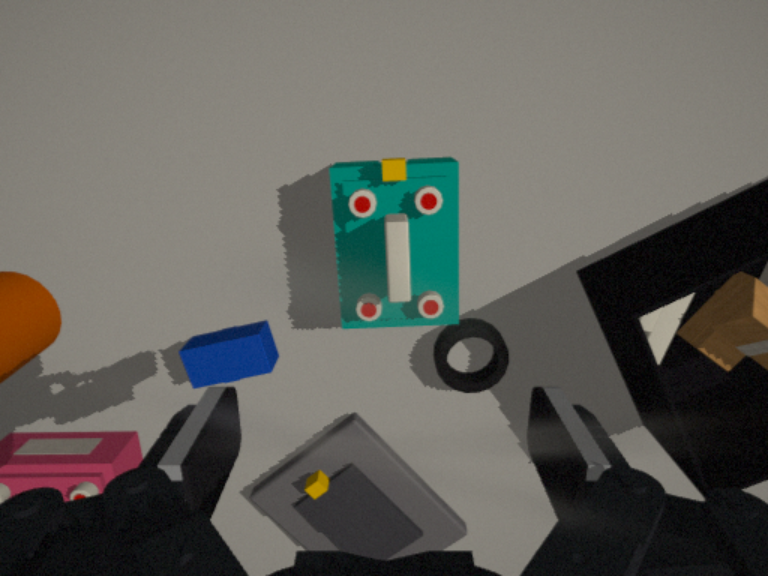

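```bash
python3 - <<'E'
from h import *
P,R,s=pose(); plan(P,R,[.652,-.176,.085],-123.9,8,gain=.96)
E
```

```text
P [[0.51, 0.03, 0.0], [0.85, 0.05, 0.01], [0.85, 0.04, 0.01], [0.85, 0.04, 0.01], [0.85, 0.04, 0.01], [0.51, 0.02, 0.0], [0.26, 0.01, 0.0], [0.09, 0.0, 0.0]] 
W [[-0.05, -0.01, 0.01], [-0.08, -0.01, 0.02], [-0.08, -0.01, 0.02], [-0.08, -0.01, 0.02], [-0.08, -0.01, 0.02], [-0.05, -0.01, 0.01], [-0.02, 0.0, 0.0], [-0.01, 0.0, 0.0]]
max 0.85 0.08 ang -123.9
```

>>> arm_command --delta_pos '[[0.51,0.03,0],[0.85,0.05,0],[0.85,0.04,0],[0.85,0.04,0],[0.85,0.04,0],[0.51,0.02,0],[0.26,0,0],[0.09,0,0]]' --rotation '[[-0.05,0,0],[-0.08,0,0.02],[-0.08,0,0.02],[-0.08,0,0.02],[-0.08,0,0.02],[-0.05,0,0],[-0.02,0,0],[0,0,0]]'

```text
clock: 25.1
position: [0.6504, -0.1783, 0.0842]
tool_rot: [-2.901, 1.564, -0.349]
force: [0.8, -0.4, -0.2]
grip_width: 0.0856
```

```bash
python3 - <<'E'
from h import *
P,R,s=pose(); print(P,jaw(R)); plan(P,R,[.652,-.176,.063],-123.9,5,gain=1)
E
```

```text
[ 0.65044119 -0.17831839  0.08424841] -123.7708746720619
P [[0.16, -0.02, 0.0], [0.27, -0.04, 0.0], [0.16, -0.02, 0.0], [0.08, -0.01, 0.0], [0.03, 0.0, 0.0]] 
W [[0.0, -0.01, 0.0], [0.01, -0.02, 0.01], [0.0, -0.01, 0.0], [0.0, -0.01, 0.0], [0.0, 0.0, 0.0]]
max 0.27 0.02 ang -123.9
```

>>> arm_command --delta_pos '[[0.16,-0.02,0],[0.27,-0.04,0],[0.16,-0.02,0],[0.08,0,0],[0.03,0,0]]' --rotation '[[0,0,0],[0,-0.02,0],[0,0,0],[0,0,0],[0,0,0]]'

```text
clock: 25.6
position: [0.6533, -0.1765, 0.0639]
tool_rot: [-2.744, 1.563, -0.192]
force: [0.6, 0.2, 0.3]
grip_width: 0.0855
```

>>> arm_command --delta_pos '[[0,0,0],[0,0,0],[0,0,0],[0,0,0],[0,0,0],[0,0,0],[0,0,0]]' --rotation '[[0,0,0],[0,0,0],[0,0,0],[0,0,0],[0,0,0],[0,0,0],[0,0,0]]' --gripper 1 --grip_force 60

```text
clock: 26.3
position: [0.6537, -0.1766, 0.0648]
tool_rot: [-2.748, 1.562, -0.196]
force: [-0.3, 0.2, -0.1]
grip_width: 0.013
```

```bash
python3 - <<'E'
from h import *
P,R,s=pose(); a=np.radians(-33.9); d=P[:2]-[.65197,-.17601]; print(P,jaw(R),s['grip_width'],'off along/across',d@[np.cos(a),np.sin(a)],d@[-np.sin(a),np.cos(a)])
E
```

```text
[ 0.65374853 -0.17661879  0.06480867] -123.74969583960002 0.01300302429496162 off along/across 0.0018157483659392622 0.00048665975509413264
```

>>> arm_command --delta_pos '[[-0.3,0,0],[-0.6,0,0],[-0.6,0,0],[-0.6,0,0],[-0.6,0,0],[-0.4,0,0],[-0.2,0,0]]' --rotation '[[0,0,0],[0,0,0],[0,0,0],[0,0,0],[0,0,0],[0,0,0],[0,0,0]]'

```text
clock: 27.0
position: [0.6525, -0.1768, 0.1743]
tool_rot: [-2.766, 1.561, -0.214]
force: [0.4, -0.8, -2.2]
grip_width: 0.0131
```

```bash
python3 - <<'E'
from h import *
p=cam('wrist'); im=save('wrist','w6'); P,R,s=pose(); print(P,jaw(R),s['grip_width'],s['force'])
H=hsv(im)
red=((H[...,0]<8)|(H[...,0]>172))&(H[...,1]>150)&(H[...,2]>60)
for c,a,_ in blobs(red,10): print('red',c*1.5,a,ray(p,*c,P[2]-.006)[:2])
plan(P,R,[.4777,-.009,.16],-85.9,11,gain=.96)
E
```

```text
[ 0.65274337 -0.17701159  0.17483567] -123.80094944474993 0.01287441276783407 [ 1.45353672  0.24474862 -0.09621486]
red [453.71688312 299.88701299] 385 [ 0.66902176 -0.21160355]
red [313.90583554 300.02387268] 377 [ 0.69087921 -0.17870378]
red [ 41.64976651 520.12675117] 1499 [ 0.67838108 -0.0579169 ]
P [[0.03, -0.09, 0.53], [0.05, -0.2, 0.88], [0.05, -0.26, 0.86], [0.05, -0.33, 0.84], [0.05, -0.39, 0.81], [0.05, -0.46, 0.78], [0.05, -0.51, 0.74], [0.05, -0.57, 0.7], [0.03, -0.37, 0.39], [0.02, -0.2, 0.19]] 
W [[-0.44, -0.01, 0.0], [-0.73, -0.01, 0.0], [-0.73, -0.01, 0.0], [-0.73, -0.01, 0.0], [-0.73, -0.01, 0.0], [-0.73, -0.01, 0.0], [-0.73, -0.01, 0.0], [-0.73, -0.01, 0.0], [-0.44, -0.01, 0.0], [-0.22, 0.0, 0.0]]
P [[0.01, -0.07, 0.06]] 
W [[-0.07, 0.0, 0.0]]
max 0.88 0.73 ang -85.9
```

>>> arm_command --delta_pos '[[0,-0.09,0.53],[0,-0.2,0.88],[0,-0.26,0.86],[0,-0.33,0.84],[0,-0.39,0.81],[0.05,-0.46,0.78],[0.05,-0.51,0.74],[0.05,-0.57,0.7],[0.03,-0.37,0.39],[0.02,-0.2,0.19]]' --rotation '[[-0.44,0,0],[-0.73,0,0],[-0.73,0,0],[-0.73,0,0],[-0.73,0,0],[-0.73,0,0],[-0.73,0,0],[-0.73,0,0],[-0.44,0,0],[-0.22,0,0]]'

```text
clock: 28.05
position: [0.4768, -0.0144, 0.164]
tool_rot: [2.547, 1.563, -0.508]
force: [0.9, -0.3, -2.0]
grip_width: 0.013
```

```bash
python3 - <<'E'
from h import *
P,R,s=pose(); print(P,jaw(R),s['grip_width'],s['force']); plan(P,R,[.4795,-.009,.115],-85.9,6,gain=1)
E
```

```text
[ 0.47683753 -0.01435145  0.16395168] -85.03117426495085 0.013027832531806711 [ 0.87323583 -0.31257225 -1.96573837]
P [[0.27, -0.03, -0.02], [0.45, -0.05, -0.03], [0.45, -0.05, -0.03], [0.27, -0.03, -0.02], [0.14, -0.01, -0.01], [0.05, 0.0, 0.0]] 
W [[0.02, -0.01, -0.01], [0.04, -0.02, -0.01], [0.04, -0.02, -0.01], [0.02, -0.01, -0.01], [0.01, 0.0, 0.0], [0.0, 0.0, 0.0]]
max 0.45 0.04 ang -85.9
```

>>> arm_command --delta_pos '[[0.27,-0.03,-0.02],[0.45,-0.05,-0.03],[0.45,-0.05,-0.03],[0.27,-0.03,-0.02],[0.14,0,0],[0.05,0,0]]' --rotation '[[0.02,0,0],[0.04,-0.02,0],[0.04,-0.02,0],[0.02,0,0],[0,0,0],[0,0,0]]'

```text
clock: 28.65
position: [0.481, -0.0108, 0.1094]
tool_rot: [1.654, 1.565, -1.419]
force: [1.0, -0.6, -3.0]
grip_width: 0.0126
```

```bash
python3 - <<'E'
from h import *
p=cam('wrist');im=save('wrist','w7'); P,R,s=pose(); print(P,jaw(R),s['grip_width'],s['force']); plan(P,R,[.4795,-.009,.100],-85.9,5,gain=1)
E
```

```text
[ 0.48095577 -0.01075966  0.10945542] -86.08905130774718 0.012930058361516693 [-0.45477986  0.42359582 -2.55110476]
P [[0.07, -0.01, 0.01], [0.12, -0.02, 0.02], [0.07, -0.01, 0.01], [0.04, -0.01, 0.01], [0.01, 0.0, 0.0]] 
W [[-0.01, 0.0, -0.01], [-0.01, 0.0, -0.02], [-0.01, 0.0, -0.01], [0.0, 0.0, -0.01], [0.0, 0.0, 0.0]]
max 0.12 0.02 ang -85.9
```

View pics/w7.png

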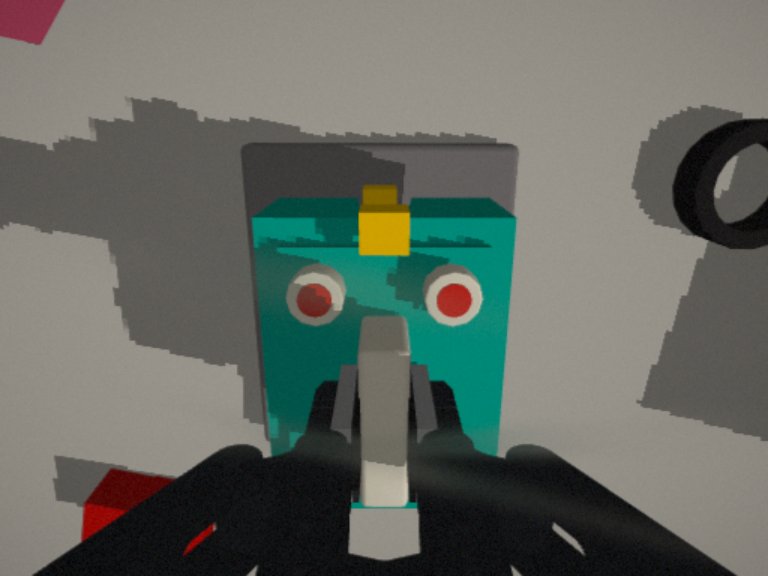

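>>> arm_command --delta_pos '[[0.07,-0.01,0.01],[0.12,-0.02,0.02],[0.07,-0.01,0.01],[0.1,-0.01,0.01],[0.1,0,0]]' --rotation '[[0,0,-0.01],[-0.01,0,-0.02],[0,0,-0.01],[0,0,0],[0,0,0]]'

```text
clock: 29.2
position: [0.4799, -0.0094, 0.0957]
tool_rot: [2.923, 1.568, -0.15]
force: [0.5, 0.5, -2.8]
grip_width: 0.013
```

```bash
python3 - <<'E'
from h import *
P,R,s=pose(); print(P,jaw(R),s['grip_width'],s['force']); plan(P,R,[.4795,-.009,.082],-85.9,5,gain=1)
E
```

```text
[ 0.47994667 -0.00937788  0.09565837] -86.04029750465664 0.012955422193323813 [ 0.45945009  0.45494693 -2.79790071]
P [[0.11, 0.0, 0.0], [0.18, -0.01, 0.01], [0.11, 0.0, 0.0], [0.05, 0.0, 0.0], [0.02, 0.0, 0.0]] 
W [[-0.01, -0.01, 0.0], [-0.01, -0.01, 0.0], [-0.01, -0.01, 0.0], [0.0, 0.0, 0.0], [0.0, 0.0, 0.0]]
max 0.18 0.01 ang -85.9
```

>>> arm_command --delta_pos '[[0.11,0,0],[0.16,-0.01,0.01],[0.11,0,0],[0.05,0,0],[0.05,0,0]]' --rotation '[[0,0,0],[0,0,0],[0,0,0],[0,0,0],[0,0,0]]'

```text
clock: 29.7
position: [0.4795, -0.009, 0.0797]
tool_rot: [2.893, 1.568, -0.179]
force: [-7.2, -0.9, 12.5]
grip_width: 0.013
```

>>> arm_command --delta_pos '[[-0.03,0,0],[0,0,0],[0,0,0],[0,0,0]]' --rotation '[[0,0,0],[0,0,0],[0,0,0],[0,0,0]]' --gripper -1

```text
clock: 30.1
position: [0.48, -0.0092, 0.081]
tool_rot: [2.945, 1.567, -0.128]
force: [-0.1, 0.1, 0.5]
grip_width: 0.0702
```

>>> arm_command --delta_pos '[[-0.3,0,0],[-0.7,0,0],[-0.9,0,0],[-0.9,0,0],[-0.9,0,0],[-0.6,0,0],[-0.3,0,0]]' --rotation '[[0,0,0],[0,0,0],[0,0,0],[0,0,0],[0,0,0],[0,0,0],[0,0,0]]'

```text
clock: 30.8
position: [0.4784, -0.0102, 0.2268]
tool_rot: [2.575, 1.569, -0.5]
force: [0.7, 0.1, 0.3]
grip_width: 0.0853
```

```bash
cat >> h.py <<'E'
def caps(p,im,z):
    H=hsv(im); red=((H[...,0]<8)|(H[...,0]>172))&(H[...,1]>150)&(H[...,2]>60)
    for c,a,_ in blobs(red,10): print('red',np.round(c*1.5),a,np.round(ray(p,*c,z)[:2],4))
    y=(H[...,0]>20)&(H[...,0]<32)&(H[...,1]>170)&(H[...,2]>80)
    for c,a,_ in blobs(y,10): print('yel',np.round(c*1.5),a,np.round(ray(p,*c,z-.001)[:2],4))
E
python3 - <<'E'
from h import *
P,R,s=pose(); print(P,jaw(R),np.round(s['qpos'],2),s['clock']); p=cam('wrist'); caps(p,optics.grab_frame('wrist'),.072)
p=cam('top'); im=optics.grab_frame('top'); print(rackpose(p,hsv(im),'pink'))
plan(P,R,[.645,.163,.22],-35.5,14,gain=.96)
E
```

```text
[ 0.47835123 -0.01021652  0.22676828] -86.19051130180276 [-0.72  0.42  0.81  2.02 -0.4   0.86 -1.19] 30.8
red [79. 10.] 91 [0.6003 0.1504]
red [100.   2.] 44 [0.6043 0.1393]
red [130.   3.] 14 [0.6052 0.1248]
red [158.  28.] 668 [0.5948 0.1118]
red [97. 20.] 12 [0.5961 0.1416]
red [126.  22.] 15 [0.5964 0.1272]
red [105.  24.] 17 [0.5948 0.138 ]
red [133.  38.] 10 [0.5891 0.1246]
red [345. 208.] 105 [0.5103 0.0137]
red [417. 208.] 105 [ 0.5131 -0.0266]
red [349. 321.] 77 [0.442  0.0086]
red [415. 321.] 76 [ 0.4447 -0.0313]
red [221. 394.] 1183 [0.3862 0.0873]
yel [381. 171.] 286 [ 0.5318 -0.005 ]
(array([0.64527222, 0.16272156]), array([0.67659929, 0.2048603 ]), np.float64(52.62987392591199), ((645.272216796875, 162.7215576171875), (111.97406005859375, 80.23583221435547), 54.67326354980469))
P [[0.01, -0.27, -0.29], [0.02, -0.42, -0.51], [0.02, -0.38, -0.54], [0.02, -0.34, -0.57], [0.02, -0.3, -0.59], [0.02, -0.25, -0.61], [0.02, -0.2, -0.63], [0.02, -0.15, -0.64], [0.02, -0.1, -0.65], [0.02, -0.05, -0.66]] 
W [[-0.44, 0.0, 0.0], [-0.73, 0.0, 0.0], [-0.73, 0.0, 0.0], [-0.73, 0.0, 0.0], [-0.73, 0.0, 0.0], [-0.73, 0.0, 0.0], [-0.73, 0.0, 0.0], [-0.73, 0.0, 0.0], [-0.73, 0.0, 0.0], [-0.73, 0.0, 0.0]]
P [[0.02, 0.0, -0.66], [0.01, 0.03, -0.4], [0.01, 0.02, -0.2], [0.0, 0.01, -0.07]] 
W [[-0.73, 0.0, 0.0], [-0.44, 0.0, 0.0], [-0.22, 0.0, 0.0], [-0.07, 0.0, 0.0]]
max 0.66 0.73 ang -35.5
```

>>> arm_command --delta_pos '[[0.01,-0.27,-0.29],[0.02,-0.42,-0.51],[0.02,-0.38,-0.54],[0.02,-0.34,-0.57],[0.02,-0.3,-0.59],[0.02,-0.25,-0.61],[0.02,-0.2,-0.63],[0.02,-0.15,-0.64],[0.02,-0.1,-0.65],[0.02,-0.05,-0.66]]' --rotation '[[-0.44,0,0],[-0.73,0,0],[-0.73,0,0],[-0.73,0,0],[-0.73,0,0],[-0.73,0,0],[-0.73,0,0],[-0.73,0,0],[-0.73,0,0],[-0.73,0,0]]'

```text
clock: 31.9
position: [0.6109, 0.1406, 0.207]
tool_rot: [-0.865, 1.557, 3.127]
force: [0.5, -0.8, 0.6]
grip_width: 0.0853
```

>>> arm_command --delta_pos '[[0.02,0,-0.66],[0,0.03,-0.4],[0,0.02,-0.2],[0,0,-0.07]]' --rotation '[[-0.73,0,0],[-0.44,0,0],[-0.22,0,0],[-0.07,0,0]]'

```text
clock: 32.3
position: [0.6376, 0.1766, 0.1986]
tool_rot: [-1.081, 1.548, 3.082]
force: [-1.2, -0.1, 0.2]
grip_width: 0.0852
```

```bash
python3 - <<'E'
from h import *
P,R,s=pose(); print(P,jaw(R),np.round(s['qpos'],2),s['clock']); p=cam('wrist'); im=save('wrist','w8'); H=hsv(im)
red=((H[...,0]<7)|(H[...,0]>176))&(H[...,1]>190)&(H[...,2]>80)
C=[]
for c,a,_ in blobs(red,30): print('red',np.round(c*1.5),a,np.round(ray(p,*c,.057)[:2],4))
print(rackpose(p,H,'pink'))
E
```

```text
[0.63764727 0.1765863  0.19861491] -31.454385539723674 [-0.63  0.69  0.46  1.54 -0.34  1.02 -0.63] 32.3
red [383. 222.] 98 [0.6488 0.2015]
red [457. 227.] 99 [0.6817 0.1785]
red [375. 336.] 78 [0.6095 0.146 ]
red [443. 342.] 77 [0.6421 0.1227]
red [746. 373.] 95 [0.7851 0.0132]
red [ 89. 493.] 62 [0.3852 0.1463]
(array([0.64740112, 0.16526514]), array([0.67627782, 0.2060111 ]), np.float64(54.14714832388822), ((647.401123046875, 165.26513671875), (112.68597412109375, 80.09906768798828), 54.6246452331543))
```

View pics/w8.png

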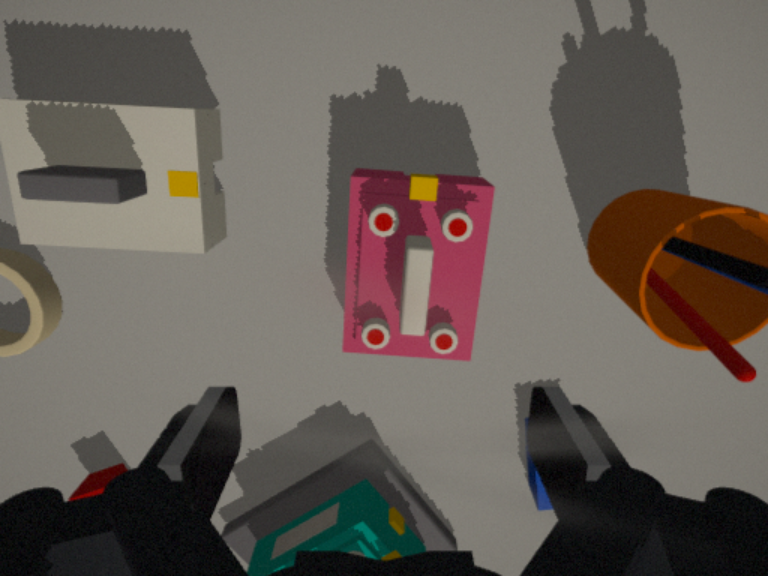

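```bash
python3 - <<'E'
from h import *
p=cam('top'); c=ray(p,363/1.5,153/1.5,.085)[:2]; print('cup',c, c-[.6455,.1622], np.linalg.norm(c-[.692,.129]))
P,R,s=pose(); plan(P,R,[.6455,.1622,.088],-35.4,8,gain=.96)
E
```

```text
cup [0.77421181 0.09459349] [ 0.12871181 -0.06760651] 0.08912121012689087
P [[0.38, 0.06, 0.02], [0.63, 0.09, 0.04], [0.63, 0.09, 0.04], [0.63, 0.09, 0.04], [0.63, 0.09, 0.04], [0.38, 0.05, 0.02], [0.19, 0.03, 0.01], [0.06, 0.01, 0.0]] 
W [[0.07, 0.01, 0.02], [0.12, 0.02, 0.03], [0.12, 0.02, 0.03], [0.12, 0.02, 0.03], [0.12, 0.02, 0.03], [0.07, 0.01, 0.02], [0.04, 0.01, 0.01], [0.01, 0.0, 0.0]]
max 0.63 0.12 ang -35.4
```

Cup clearance is about 50 mm from the finger backs, which is enough.

>>> arm_command --delta_pos '[[0.38,0.06,0.02],[0.63,0.09,0.04],[0.63,0.09,0.04],[0.63,0.09,0.04],[0.63,0.09,0.04],[0.38,0.05,0.02],[0.19,0.03,0],[0.06,0,0]]' --rotation '[[0.07,0,0.02],[0.12,0.02,0.03],[0.12,0.02,0.03],[0.12,0.02,0.03],[0.12,0.02,0.03],[0.07,0,0.02],[0.04,0,0],[0,0,0]]'

```text
clock: 33.15
position: [0.6432, 0.1589, 0.0849]
tool_rot: [-0.398, 1.565, -2.599]
force: [0.8, -0.3, 0.6]
grip_width: 0.0855
```

```bash
python3 - <<'E'
from h import *
P,R,s=pose(); print(P,jaw(R)); plan(P,R,[.6455,.1622,.064],-35.4,5,gain=1)
E
```

```text
[0.64320407 0.15891847 0.08490207] -36.116748969619444
P [[0.16, 0.0, -0.03], [0.27, 0.0, -0.05], [0.16, 0.0, -0.03], [0.08, 0.0, -0.02], [0.03, 0.0, -0.01]] 
W [[-0.03, 0.01, 0.0], [-0.05, 0.02, 0.01], [-0.03, 0.01, 0.0], [-0.01, 0.01, 0.0], [0.0, 0.0, 0.0]]
max 0.27 0.05 ang -35.4
```

>>> arm_command --delta_pos '[[0.16,0,-0.03],[0.27,0,-0.05],[0.16,0,-0.03],[0.08,0,-0.02],[0.03,0,0]]' --rotation '[[-0.03,0,0],[-0.05,0.02,0],[-0.03,0,0],[0,0,0],[0,0,0]]'

```text
clock: 33.65
position: [0.6464, 0.163, 0.0637]
tool_rot: [-1.139, 1.57, 2.956]
force: [-0.7, 0.1, -0.2]
grip_width: 0.0851
```

>>> arm_command --delta_pos '[[0,0,0],[0,0,0],[0,0,0],[0,0,0],[0,0,0],[0,0,0],[0,0,0]]' --rotation '[[0,0,0],[0,0,0],[0,0,0],[0,0,0],[0,0,0],[0,0,0],[0,0,0]]' --gripper 1 --grip_force 60

```text
clock: 34.35
position: [0.6468, 0.1631, 0.0645]
tool_rot: [-2.241, 1.57, 1.854]
force: [0.9, 1.2, -1.2]
grip_width: 0.0126
```

```bash
python3 - <<'E'
from h import *
P,R,s=pose(); a=np.radians(54.6); d=P[:2]-[.6455,.1622]; print(P,jaw(R),s['grip_width'],'off along/across',d@[np.cos(a),np.sin(a)],d@[-np.sin(a),np.cos(a)])
E
```

```text
[0.64675924 0.16309631 0.06452761] -35.353080002719956 0.012600437095980846 off along/across 0.0014600616140186392 -0.0005072285213061673
```

>>> arm_command --delta_pos '[[-0.3,0,0],[-0.6,0,0],[-0.7,0,0],[-0.7,0,0],[-0.7,0,0],[-0.6,0,0],[-0.4,0,0],[-0.2,0,0]]' --rotation '[[0,0,0],[0,0,0],[0,0,0],[0,0,0],[0,0,0],[0,0,0],[0,0,0],[0,0,0]]'

```text
clock: 35.15
position: [0.6454, 0.1623, 0.197]
tool_rot: [-0.75, 1.567, -2.938]
force: [0.2, 0.7, -2.5]
grip_width: 0.0128
```

```bash
python3 - <<'E'
from h import *
p=cam('wrist'); im=optics.grab_frame('wrist'); P,R,s=pose(); print(P,jaw(R),s['grip_width'],s['force'])
H=hsv(im)
red=((H[...,0]<7)|(H[...,0]>176))&(H[...,1]>190)&(H[...,2]>60)
for c,a,_ in blobs(red,30):
    w=ray(p,*c,P[2]-.007)[:2]-P[:2]; y=R.as_matrix()[:,1]; x=-R.as_matrix()[:,2]; print('red',np.round(c*1.5),a,'rel rack x,y',w@x[:2],-w@y[:2])
plan(P,R,[.4797,-.009,.19],-85.8,13,gain=.96)
E
```

```text
[0.64569476 0.16235072 0.19762873] -35.40405167419112 0.01275853297260842 [ 0.44190452  0.19772507 -1.95535467]
red [673. 294.] 1072 rel rack x,y 0.03505130331253895 -0.0811619262706993
red [456. 301.] 277 rel rack x,y 0.03308160827341035 -0.019990447078002828
red [314. 313.] 53 rel rack x,y 0.029134301454489944 0.020512478324529126
red [ 95. 509.] 1065 rel rack x,y -0.04090771172309715 0.09625875169877451
P [[0.01, -0.07, 0.43], [0.02, -0.07, 0.72], [0.02, -0.01, 0.72], [0.02, 0.05, 0.72], [0.02, 0.11, 0.71], [0.02, 0.16, 0.7], [0.02, 0.22, 0.69], [0.02, 0.28, 0.66], [0.02, 0.33, 0.64], [0.02, 0.38, 0.61]] 
W [[0.48, 0.0, 0.0], [0.79, 0.0, 0.0], [0.79, 0.0, 0.0], [0.79, 0.0, 0.0], [0.79, 0.0, 0.0], [0.79, 0.0, 0.0], [0.79, 0.0, 0.0], [0.79, 0.0, 0.0], [0.79, 0.0, 0.0], [0.79, 0.0, 0.0]]
P [[0.01, 0.26, 0.35], [0.01, 0.14, 0.17], [0.0, 0.05, 0.05]] 
W [[0.48, 0.0, 0.0], [0.24, 0.0, 0.0], [0.08, 0.0, 0.0]]
max 0.72 0.79 ang -85.8
```

>>> arm_command --delta_pos '[[0,-0.07,0.43],[0.02,-0.07,0.72],[0.02,0,0.72],[0.02,0.05,0.72],[0.02,0.11,0.71],[0.02,0.16,0.7],[0.02,0.22,0.69],[0.02,0.28,0.66],[0.02,0.33,0.64],[0.02,0.38,0.61]]' --rotation '[[0.48,0,0],[0.79,0,0],[0.79,0,0],[0.79,0,0],[0.79,0,0],[0.79,0,0],[0.79,0,0],[0.79,0,0],[0.79,0,0],[0.79,0,0]]'

```text
clock: 36.2
position: [0.4923, 0.011, 0.187]
tool_rot: [0.109, 1.561, -2.902]
force: [0.3, -0.1, -2.5]
grip_width: 0.0129
```

>>> arm_command --delta_pos '[[0.01,0.26,0.35],[0,0.14,0.17],[0,0.05,0.05]]' --rotation '[[0.48,0,0],[0.24,0,0],[0.08,0,0]]'

```text
clock: 36.5
position: [0.4745, -0.006, 0.1862]
tool_rot: [0.202, 1.559, -2.899]
force: [1.3, 0.5, -2.0]
grip_width: 0.0132
```

```bash
python3 - <<'E'
from h import *
P,R,s=pose(); print(P,jaw(R),s['grip_width'],s['force']); plan(P,R,[.4793,-.0088,.150],-85.8,6,gain=1)
E
```

```text
[ 0.47452249 -0.00597611  0.18621476] -87.6890466831023 0.013238909103376478 [ 1.29834702  0.5258571  -1.96663216]
P [[0.2, 0.02, -0.03], [0.33, 0.03, -0.05], [0.34, 0.03, -0.04], [0.2, 0.02, -0.03], [0.1, 0.01, -0.01], [0.03, 0.0, 0.0]] 
W [[-0.05, 0.02, 0.0], [-0.09, 0.03, -0.01], [-0.09, 0.03, -0.01], [-0.05, 0.02, 0.0], [-0.03, 0.01, 0.0], [-0.01, 0.0, 0.0]]
max 0.34 0.09 ang -85.8
```

>>> arm_command --delta_pos '[[0.2,0.02,-0.03],[0.33,0.03,-0.05],[0.34,0.03,-0.04],[0.2,0.02,-0.03],[0.1,0,0],[0.03,0,0]]' --rotation '[[-0.05,0.02,0],[-0.09,0.03,0],[-0.09,0.03,0],[-0.05,0.02,0],[-0.03,0,0],[0,0,0]]'

```text
clock: 37.1
position: [0.4808, -0.0075, 0.1459]
tool_rot: [1.238, 1.568, -1.821]
force: [-0.3, 0.1, -2.3]
grip_width: 0.0127
```

```bash
python3 - <<'E'
from h import *
im=optics.grab_frame('wrist'); cv2.imwrite('pics/w9.png',im[:,:,::-1])
P,R,s=pose(); print(P,jaw(R),s['grip_width'],s['force']); plan(P,R,[.4793,-.0088,.140],-85.8,5,gain=1)
E
```

```text
[ 0.48079123 -0.00749744  0.14599035] -85.31940841687278 0.012633029924137179 [-0.52172342 -0.01423327 -2.61675708]
P [[0.05, 0.01, 0.01], [0.08, 0.01, 0.02], [0.05, 0.01, 0.01], [0.02, 0.0, 0.01], [0.01, 0.0, 0.0]] 
W [[0.02, 0.0, -0.01], [0.03, 0.0, -0.01], [0.02, 0.0, -0.01], [0.01, 0.0, 0.0], [0.0, 0.0, 0.0]]
max 0.08 0.03 ang -85.8
```

View pics/w9.png

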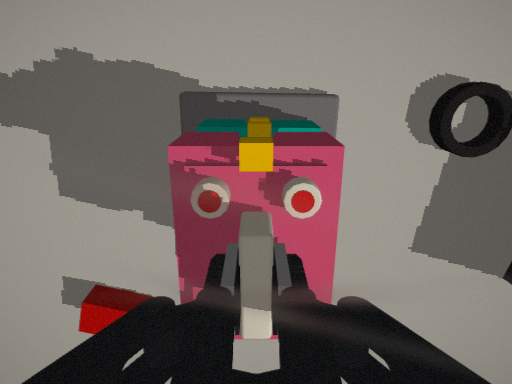

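The lower key sits about 3 px to the right, so the planned -1.3 mm in y fits. I'll correct that and lower.

>>> arm_command --delta_pos '[[0.05,0.01,0.02],[0.08,0.02,0.02],[0.05,0.01,0.01],[0.03,0,0],[0.01,0,0]]' --rotation '[[0.02,0,0],[0.03,0,0],[0.02,0,0],[0,0,0],[0,0,0]]'

```text
clock: 37.65
position: [0.4796, -0.0088, 0.1395]
tool_rot: [1.747, 1.569, -1.321]
force: [0.0, 0.1, -1.9]
grip_width: 0.0125
```

```bash
python3 - <<'E'
from h import *
P,R,s=pose(); print(P,jaw(R),s['grip_width'],s['force']); plan(P,R,[.4793,-.0088,.123],-85.8,5,gain=1)
E
```

```text
[ 0.47960903 -0.00880862  0.13948373] -85.78084077721708 0.012533207661947906 [ 0.04734703  0.10789444 -1.85747472]
P [[0.13, 0.0, 0.0], [0.21, 0.0, 0.0], [0.13, 0.0, 0.0], [0.06, 0.0, 0.0], [0.02, 0.0, 0.0]] 
W [[0.0, 0.0, 0.0], [0.0, 0.0, -0.01], [0.0, 0.0, 0.0], [0.0, 0.0, 0.0], [0.0, 0.0, 0.0]]
max 0.21 0.01 ang -85.8
```

>>> arm_command --delta_pos '[[0.13,0,0],[0.19,0,0],[0.13,0,0],[0.06,0,0],[0.05,0,0]]' --rotation '[[0,0,0],[0,0,0],[0,0,0],[0,0,0],[0,0,0]]'

```text
clock: 38.15
position: [0.4798, -0.0088, 0.1213]
tool_rot: [1.868, 1.568, -1.199]
force: [-7.5, -3.3, 46.9]
grip_width: 0.0126
```

>>> arm_command --delta_pos '[[-0.05,0,0],[0,0,0]]' --rotation '[[0,0,0],[0,0,0]]'

```text
clock: 38.35
position: [0.4798, -0.009, 0.1228]
tool_rot: [1.875, 1.568, -1.193]
force: [0.4, 0.3, -2.8]
grip_width: 0.0128
```

>>> arm_command --delta_pos '[[0,0,0],[0,0,0],[0,0,0],[0,0,0]]' --rotation '[[0,0,0],[0,0,0],[0,0,0],[0,0,0]]' --gripper -1

```text
clock: 38.75
position: [0.4802, -0.0089, 0.1229]
tool_rot: [2.174, 1.568, -0.894]
force: [-0.4, -1.0, 0.3]
grip_width: 0.0702
```

>>> arm_command --delta_pos '[[-0.3,0,0],[-0.7,0,0],[-0.9,0,0],[-0.9,0,0],[-0.9,0,0],[-0.5,0,0],[-0.2,0,0]]' --rotation '[[0,0,0],[0,0,0],[0,0,0],[0,0,0],[0,0,0],[0,0,0],[0,0,0]]'

```text
clock: 39.45
position: [0.4789, -0.01, 0.2625]
tool_rot: [1.429, 1.568, -1.641]
force: [0.4, 0.3, 0.1]
grip_width: 0.0856
```

```bash
python3 - <<'E'
from h import *
P,R,s=pose(); print(P,jaw(R),np.round(s['qpos'],2),s['clock']); p=cam('wrist'); im=save('wrist','w10'); H=hsv(im)
red=((H[...,0]<7)|(H[...,0]>176))&(H[...,1]>190)&(H[...,2]>60)
for c,a,_ in blobs(red,30): print('red',np.round(c*1.5),a,np.round(ray(p,*c,.114)[:2],4))
p=cam('top'); im=optics.grab_frame('top'); np.save('top4.npy',im)
cv2.imwrite('pics/t4.png',im[:,:,::-1])
H=hsv(im); y=(H[...,0]>20)&(H[...,0]<32)&(H[...,1]>150)&(H[...,2]>100)
for c,a,_ in blobs(y,4): print('yel',c,a,ray(p,*c,.042)[:2])
plan(P,R,[.527,.30,.22],56,27,gain=.96,half=False)
E
```

```text
[ 0.47890111 -0.00997301  0.26247898] -85.94259866091923 [-0.77  0.37  0.87  1.98 -0.35  0.94 -1.23] 39.45
red [345. 210.] 99 [0.5104 0.0135]
red [418. 210.] 98 [ 0.5133 -0.0266]
red [348. 326.] 70 [0.442  0.0085]
red [416. 325.] 69 [ 0.4449 -0.0317]
red [231. 376.] 1488 [0.4036 0.0781]
yel [170.31818182 188.90909091] 22 [0.5640959  0.27536027]
P [[0.03, -0.24, -0.05], [0.05, -0.39, -0.11], [0.05, -0.38, -0.15], [0.05, -0.36, -0.19], [0.05, -0.34, -0.23], [0.05, -0.32, -0.26], [0.05, -0.29, -0.29], [0.05, -0.26, -0.32], [0.05, -0.22, -0.34], [0.05, -0.19, -0.36]] 
W [[-0.58, 0.0, 0.0], [-0.96, 0.0, 0.0], [-0.96, 0.0, 0.0], [-0.96, 0.0, 0.0], [-0.96, 0.0, 0.0], [-0.96, 0.0, 0.0], [-0.96, 0.0, 0.0], [-0.96, 0.0, 0.0], [-0.96, 0.0, 0.0], [-0.96, 0.0, 0.0]]
P [[0.05, -0.15, -0.38], [0.05, -0.11, -0.39], [0.05, -0.07, -0.4], [0.05, -0.03, -0.41], [0.05, 0.01, -0.41], [0.05, 0.05, -0.4], [0.05, 0.09, -0.4], [0.05, 0.13, -0.39], [0.06, 0.17, -0.37], [0.06, 0.21, -0.35]] 
W [[-0.96, 0.0, 0.0], [-0.96, 0.0, 0.0], [-0.96, 0.0, 0.0], [-0.96, 0.0, 0.0], [-0.96, 0.0, 0.0], [-0.96, 0.0, 0.0], [-0.96, 0.0, 0.0], [-0.96, 0.0, 0.0], [-0.96, 0.0, 0.0], [-0.96, 0.0, 0.0]]
P [[0.06, 0.24, -0.33], [0.06, 0.27, -0.3], [0.06, 0.3, -0.28], [0.06, 0.33, -0.24], [0.03, 0.21, -0.13], [0.02, 0.11, -0.06], [0.01, 0.04, -0.02]] 
W [[-0.96, 0.0, 0.0], [-0.96, 0.0, 0.0], [-0.96, 0.0, 0.0], [-0.96, 0.0, 0.0], [-0.58, 0.0, 0.0], [-0.29, 0.0, 0.0], [-0.1, 0.0, 0.0]]
max 0.41 0.96 ang 56
```

View pics/t4.png

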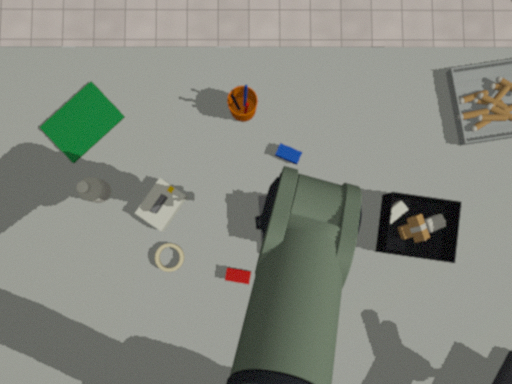

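The cover is still at (160,203), all scraps are in the bin, and the caps put the pink rack at (0.4777, -0.0091), yaw 4.2°. Now I'll swing to the cover.

>>> arm_command --delta_pos '[[0.03,-0.24,-0.05],[0.05,-0.39,-0.11],[0.05,-0.38,-0.15],[0.05,-0.36,-0.19],[0.05,-0.34,-0.23],[0.05,-0.32,-0.26],[0.05,-0.29,-0.29],[0.05,-0.26,-0.32],[0.05,-0.22,-0.34],[0.05,-0.19,-0.36]]' --rotation '[[-0.58,0,0],[-0.96,0,0],[-0.96,0,0],[-0.96,0,0],[-0.96,0,0],[-0.96,0,0],[-0.96,0,0],[-0.96,0,0],[-0.96,0,0],[-0.96,0,0]]'

```text
clock: 40.55
position: [0.4908, 0.1091, 0.237]
tool_rot: [-0.576, 1.555, -2.648]
force: [-0.4, -0.3, -0.3]
grip_width: 0.0855
```

>>> arm_command --delta_pos '[[0.05,-0.15,-0.38],[0.05,-0.11,-0.39],[0.05,-0.07,-0.4],[0.05,-0.03,-0.41],[0.05,0.01,-0.41],[0.05,0.05,-0.4],[0.05,0.09,-0.4],[0.05,0.13,-0.39],[0.06,0.17,-0.37],[0.06,0.21,-0.35]]' --rotation '[[-0.96,0,0],[-0.96,0,0],[-0.96,0,0],[-0.96,0,0],[-0.96,0,0],[-0.96,0,0],[-0.96,0,0],[-0.96,0,0],[-0.96,0,0],[-0.96,0,0]]'

```text
clock: 41.55
position: [0.4986, 0.2336, 0.2076]
tool_rot: [-1.728, 1.538, -2.753]
force: [0.6, -0.2, -0.6]
grip_width: 0.0854
```

```bash
python3 - <<'E'
from h import *
P,R,s=pose(); print(P,jaw(R),np.round(s['qpos'],2),s['clock'])
plan(P,R,[.527,.30,.22],56,9,gain=.96,half=False)
E
```

```text
[0.49860103 0.23358914 0.20758939] 31.300030903328214 [-0.72  0.48  0.24  1.82 -0.15  0.9   0.14] 41.55
P [[-0.04, 0.17, -0.12], [-0.07, 0.29, -0.19], [-0.07, 0.3, -0.17], [-0.07, 0.31, -0.15], [-0.06, 0.32, -0.13], [-0.06, 0.33, -0.11], [-0.04, 0.2, -0.05], [-0.02, 0.1, -0.02], [-0.01, 0.03, -0.01]] 
W [[-0.37, -0.01, 0.03], [-0.62, -0.02, 0.05], [-0.62, -0.02, 0.05], [-0.62, -0.02, 0.05], [-0.62, -0.02, 0.05], [-0.62, -0.02, 0.05], [-0.37, -0.01, 0.03], [-0.19, -0.01, 0.01], [-0.06, 0.0, 0.0]]
max 0.33 0.62 ang 56
```

>>> arm_command --delta_pos '[[-0.04,0.17,-0.12],[-0.07,0.29,-0.19],[-0.07,0.3,-0.17],[-0.07,0.31,-0.15],[-0.06,0.32,-0.13],[-0.06,0.33,-0.11],[-0.04,0.2,-0.05],[-0.02,0.1,-0.02],[0,0.03,0]]' --rotation '[[-0.37,0,0.03],[-0.62,-0.02,0.05],[-0.62,-0.02,0.05],[-0.62,-0.02,0.05],[-0.62,-0.02,0.05],[-0.62,-0.02,0.05],[-0.37,0,0.03],[-0.19,0,0],[-0.06,0,0]]'

```text
clock: 42.45
position: [0.5214, 0.298, 0.2076]
tool_rot: [-2.414, 1.554, -2.988]
force: [-1.1, -0.2, -0.5]
grip_width: 0.0853
```

```bash
python3 - <<'E'
from h import *
p=cam('wrist'); im=save('wrist','w11'); P,R,s=pose(); print(P,jaw(R),s['clock'],np.round(s['qpos'],2)); H=hsv(im)
y=(H[...,0]>20)&(H[...,0]<32)&(H[...,1]>150)&(H[...,2]>80)
for c,a,_ in blobs(y,10): print('yel',np.round(c*1.5),a,np.round(ray(p,*c,.042)[:2],4))
E
```

```text
[0.52144453 0.29791037 0.20758293] 57.11718446613217 42.5 [-0.69  0.54  0.12  1.7  -0.08  0.93  0.45]
yel [392. 337.] 235 [0.5631 0.2754]
```

View pics/w11.png

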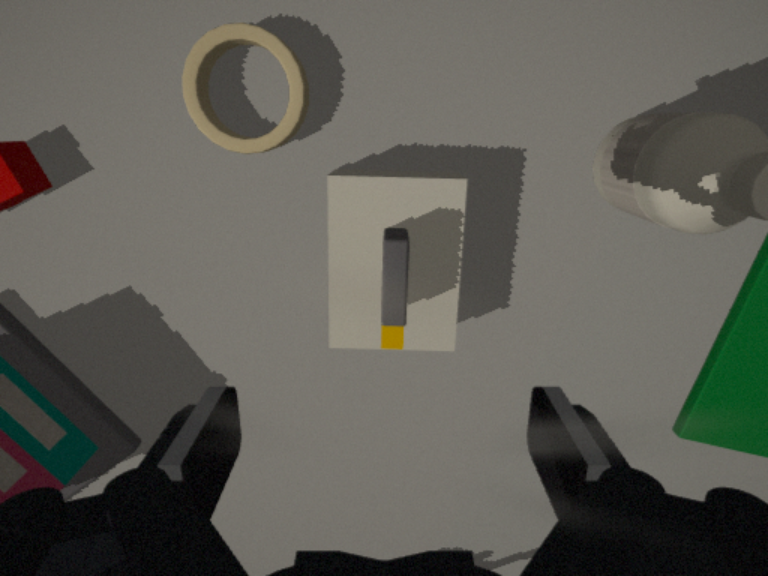

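```bash
python3 - <<'E'
from h import *
p=cam('wrist'); f=lambda u,v,z:ray(p,u/1.5,v/1.5,z)[:2]
c=np.array([f(u,v,.042) for u,v in [(329,176),(467,179),(456,351),(329,348)]]); print(c.mean(0))
for a,b in [(0,3),(1,2)]: d=c[b]-c[a]; print(np.linalg.norm(d),np.degrees(np.arctan2(d[1],d[0])))
d=c[1]-c[0]; print(np.linalg.norm(d),np.degrees(np.arctan2(d[1],d[0])))
a,b=f(396,238,.075),f(395,326,.075); d=b-a; print('fin',(a+b)/2,np.linalg.norm(d),np.degrees(np.arctan2(d[1],d[0])))
P,R,s=pose(); plan(P,R,[.525,.3,.088],55.8,8,gain=.96)
E
```

```text
[0.5263106  0.30113203]
0.10788144730570687 -34.72886952796733
0.10789742123701385 -33.61054438146443
0.07896414675344342 56.02988831328391
fin [0.52547245 0.30154652] 0.05007558625876897 -33.015193814840025
P [[0.41, 0.02, 0.01], [0.68, 0.03, 0.02], [0.68, 0.03, 0.02], [0.68, 0.03, 0.02], [0.68, 0.02, 0.01], [0.41, 0.01, 0.01], [0.2, 0.01, 0.0], [0.07, 0.0, 0.0]] 
W [[0.02, -0.01, 0.01], [0.04, -0.02, 0.02], [0.04, -0.02, 0.02], [0.04, -0.02, 0.02], [0.04, -0.02, 0.02], [0.02, -0.01, 0.01], [0.01, -0.01, 0.01], [0.0, 0.0, 0.0]]
max 0.68 0.04 ang 55.8
```

>>> arm_command --delta_pos '[[0.41,0.02,0.01],[0.68,0.04,0.02],[0.68,0.04,0.02],[0.68,0.04,0.02],[0.68,0.03,0.01],[0.41,0.01,0.01],[0.2,0.01,0],[0.07,0,0]]' --rotation '[[0.02,0,0.01],[0.04,-0.02,0.02],[0.04,-0.02,0.02],[0.04,-0.02,0.02],[0.04,-0.02,0.02],[0.02,0,0.01],[0.01,0,0],[0,0,0]]'

```text
clock: 43.3
position: [0.5243, 0.2982, 0.0843]
tool_rot: [-2.454, 1.565, -3.058]
force: [0.4, 0.5, 0.2]
grip_width: 0.0856
```

```bash
python3 - <<'E'
from h import *
P,R,s=pose(); print(P,jaw(R)); plan(P,R,[.526,.3013,.064],56,5,gain=1)
E
```

```text
[0.52425466 0.29819346 0.08425841] 55.37269623251718
P [[0.16, 0.03, 0.0], [0.26, 0.05, 0.0], [0.16, 0.03, 0.0], [0.08, 0.01, 0.0], [0.03, 0.0, 0.0]] 
W [[-0.02, -0.01, 0.01], [-0.04, -0.02, 0.01], [-0.02, -0.01, 0.01], [-0.01, -0.01, 0.0], [0.0, 0.0, 0.0]]
max 0.26 0.04 ang 56.0
```

>>> arm_command --delta_pos '[[0.16,0.03,0],[0.26,0.05,0],[0.16,0.03,0],[0.08,0,0],[0.03,0,0]]' --rotation '[[-0.02,0,0],[-0.04,-0.02,0],[-0.02,0,0],[0,0,0],[0,0,0]]'

```text
clock: 43.8
position: [0.5271, 0.3017, 0.0635]
tool_rot: [-2.434, 1.569, -3.03]
force: [-0.9, -0.3, 0.3]
grip_width: 0.0853
```

>>> arm_command --delta_pos '[[0,0,0],[0,0,0],[0,0,0],[0,0,0],[0,0,0],[0,0,0],[0,0,0]]' --rotation '[[0,0,0],[0,0,0],[0,0,0],[0,0,0],[0,0,0],[0,0,0],[0,0,0]]' --gripper 1 --grip_force 60

```text
clock: 44.5
position: [0.5274, 0.3017, 0.0642]
tool_rot: [-2.752, 1.57, 2.936]
force: [0.4, 0.9, -1.2]
grip_width: 0.0127
```

```bash
python3 - <<'E'
from h import *
P,R,s=pose(); a=np.radians(-34); d=P[:2]-[.526,.3013]; print(P,jaw(R),s['grip_width'],'off along/across',d@[np.cos(a),np.sin(a)],d@[-np.sin(a),np.cos(a)])
E
```

```text
[0.52739548 0.30169625 0.06418737] 55.876349728698486 0.012730553843793692 off along/across 0.0009353236559314937 0.0011088426409057107
```

>>> arm_command --delta_pos '[[-0.3,0,0],[-0.7,0,0],[-0.8,0,0],[-0.9,0,0],[-0.9,0,0],[-0.9,0,0],[-0.6,0,0],[-0.3,0,0],[-0.1,0,0]]' --rotation '[[0,0,0],[0,0,0],[0,0,0],[0,0,0],[0,0,0],[0,0,0],[0,0,0],[0,0,0],[0,0,0]]'

```text
clock: 45.4
position: [0.5266, 0.3008, 0.2391]
tool_rot: [-2.438, 1.569, -3.034]
force: [-0.1, -0.1, -1.8]
grip_width: 0.0127
```

```bash
python3 - <<'E'
from h import *
im=optics.grab_frame('wrist'); cv2.imwrite('pics/w12.png',im[:,:,::-1]); P,R,s=pose(); print(P,jaw(R),s['grip_width'],s['force'],s['qpos'])
plan(P,R,[.4787,-.009,.23],94.2,14,gain=.96)
E
```

```text
[0.52669388 0.30086311 0.23905301] 55.854750821857735 0.012931573028267179 [ 0.6973855   0.70759274 -1.03779114] [-0.70952308  0.50327324  0.13515732  1.66220901 -0.07937309  0.98332655
  0.42807312]
P [[0.02, -0.47, 0.22], [0.03, -0.79, 0.34], [0.03, -0.81, 0.3], [0.03, -0.83, 0.25], [0.03, -0.84, 0.2], [0.03, -0.85, 0.15], [0.03, -0.86, 0.1], [0.03, -0.86, 0.05], [0.03, -0.86, 0.0], [0.03, -0.86, -0.05]] 
W [[-0.33, 0.0, 0.0], [-0.55, 0.0, 0.0], [-0.55, 0.0, 0.0], [-0.55, 0.0, 0.0], [-0.55, 0.0, 0.0], [-0.55, 0.0, 0.0], [-0.55, 0.0, 0.0], [-0.55, 0.0, 0.0], [-0.55, 0.0, 0.0], [-0.55, 0.0, 0.0]]
P [[0.03, -0.86, -0.1], [0.02, -0.51, -0.09], [0.01, -0.25, -0.05], [0.0, -0.08, -0.02]] 
W [[-0.55, 0.0, 0.0], [-0.33, 0.0, 0.0], [-0.17, 0.0, 0.0], [-0.06, 0.0, 0.0]]
max 0.86 0.55 ang 94.2
```

>>> arm_command --delta_pos '[[0,-0.47,0.22],[0,-0.79,0.34],[0,-0.81,0.3],[0,-0.83,0.25],[0,-0.84,0.2],[0,-0.85,0.15],[0,-0.86,0.1],[0,-0.86,0.05],[0,-0.86,0],[0,-0.86,-0.05]]' --rotation '[[-0.33,0,0],[-0.55,0,0],[-0.55,0,0],[-0.55,0,0],[-0.55,0,0],[-0.55,0,0],[-0.55,0,0],[-0.55,0,0],[-0.55,0,0],[-0.55,0,0]]'

```text
clock: 46.45
position: [0.4843, 0.0484, 0.2298]
tool_rot: [-2.808, 1.554, -2.824]
force: [0.6, 0.3, -1.7]
grip_width: 0.013
```

>>> arm_command --delta_pos '[[0.03,-0.86,-0.1],[0.02,-0.51,-0.09],[0,-0.25,-0.05],[0,-0.08,-0.02]]' --rotation '[[-0.55,0,0],[-0.33,0,0],[-0.17,0,0],[-0.06,0,0]]'

```text
clock: 46.85
position: [0.4746, -0.0086, 0.2254]
tool_rot: [-2.948, 1.548, -2.845]
force: [-0.0, -0.6, -1.0]
grip_width: 0.0128
```

```bash
python3 - <<'E'
from h import *
P,R,s=pose(); print(P,jaw(R),s['grip_width'],s['force'],np.round(s['qpos'],2))
plan(P,R,[.4787,-.0089,.192],94.2,7,gain=1)
E
```

```text
[ 0.47462996 -0.00864076  0.22537277] 95.93415997034974 0.012809016771185499 [-0.0070027  -0.58714515 -0.95941656] [-0.15  0.32  0.05  1.99 -0.01  0.85  1.58]
P [[0.14, 0.0, 0.02], [0.24, 0.0, 0.03], [0.24, 0.0, 0.03], [0.24, 0.0, 0.03], [0.15, 0.0, 0.02], [0.07, 0.0, 0.01], [0.02, 0.0, 0.0]] 
W [[0.04, -0.03, 0.01], [0.06, -0.05, 0.01], [0.06, -0.05, 0.01], [0.06, -0.05, 0.01], [0.04, -0.03, 0.01], [0.02, -0.01, 0.0], [0.01, 0.0, 0.0]]
max 0.24 0.06 ang 94.2
```

>>> arm_command --delta_pos '[[0.14,0,0.02],[0.24,0,0.03],[0.24,0,0.03],[0.24,0,0.03],[0.15,0,0.02],[0.07,0,0.01],[0.02,0,0]]' --rotation '[[0.04,-0.03,0],[0.06,-0.05,0.01],[0.06,-0.05,0.01],[0.06,-0.05,0.01],[0.04,-0.03,0],[0.02,0,0],[0,0,0]]'

```text
clock: 47.55
position: [0.478, -0.0062, 0.1874]
tool_rot: [-2.645, 1.569, -2.573]
force: [-0.1, -0.2, -1.5]
grip_width: 0.0127
```

```bash
python3 - <<'E'
from h import *
P,R,s=pose(); print(P,jaw(R),s['grip_width'],s['force'])
plan(P,R,[.4787,-.0089,.182],94.2,5,gain=1)
im=optics.grab_frame('scene');p=cam('scene'); u,v=proj(p,[.50,-.01,.12]).astype(int); print(u,v)
cv2.imwrite('pics/s1.png',cv2.resize(im[max(0,v-60):v+60,u-70:u+70,::-1],None,fx=5,fy=5,interpolation=cv2.INTER_CUBIC))
E
```

```text
[ 0.47799023 -0.00623186  0.18741082] 94.15125144008954 0.012687712496098557 [-0.1175331  -0.2046918  -1.52580699]
P [[0.04, -0.02, 0.0], [0.07, -0.03, 0.01], [0.04, -0.02, 0.0], [0.02, -0.01, 0.0], [0.01, 0.0, 0.0]] 
W [[0.0, 0.0, 0.0], [0.0, -0.01, 0.0], [0.0, 0.0, 0.0], [0.0, 0.0, 0.0], [0.0, 0.0, 0.0]]
max 0.07 0.01 ang 94.2
234 147
```

View pics/s1.png

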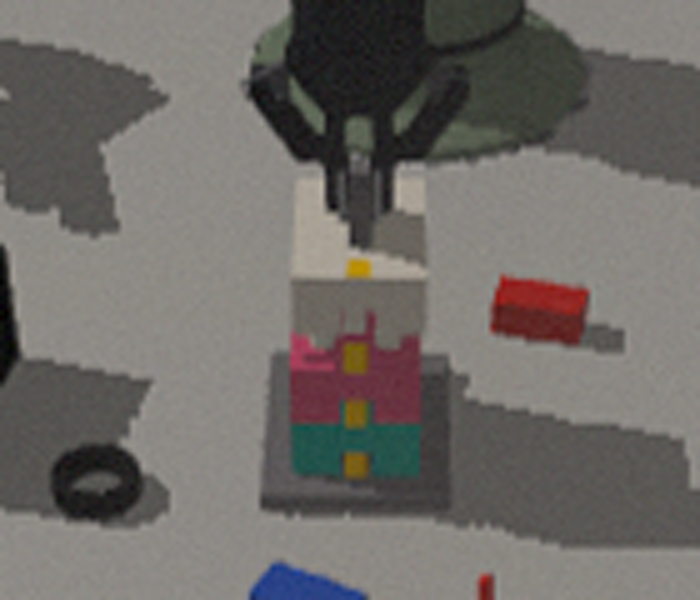

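The two racks are seated with their keys in notches (keys at about x=355). The cover hovers roughly 2.5 mm too far right (+y). I'll correct and lower it.

>>> arm_command --delta_pos '[[0.04,-0.02,0],[0.07,-0.04,-0.01],[0.04,-0.02,0],[0.02,-0.01,0],[0.01,0,0]]' --rotation '[[0,0,0],[0,0,0],[0,0,0],[0,0,0],[0,0,0]]'

```text
clock: 48.1
position: [0.4783, -0.0093, 0.1823]
tool_rot: [-1.904, 1.57, -1.832]
force: [-1.1, 0.0, -1.6]
grip_width: 0.0127
```

```bash
python3 - <<'E'
from h import *
P,R,s=pose(); print(P,jaw(R),s['grip_width'],s['force'])
plan(P,R,[.4787,-.0089,.1635],94.2,6,gain=.97)
E
```

```text
[ 0.4782783  -0.0092792   0.18227427] 94.15231212094301 0.012660353083841728 [-1.11350079  0.03162951 -1.60123071]
P [[0.1, 0.0, 0.0], [0.17, 0.0, 0.0], [0.17, 0.0, 0.0], [0.1, 0.0, 0.0], [0.05, 0.0, 0.0], [0.02, 0.0, 0.0]] 
W [[0.0, 0.0, 0.0], [0.0, 0.0, 0.0], [0.0, 0.0, 0.0], [0.0, 0.0, 0.0], [0.0, 0.0, 0.0], [0.0, 0.0, 0.0]]
max 0.17 0.0 ang 94.2
```

>>> arm_command --delta_pos '[[0.1,0,0],[0.16,0,0],[0.16,0,0],[0.1,0,0],[0.05,0,0],[0.03,0,0]]' --rotation '[[0,0,0],[0,0,0],[0,0,0],[0,0,0],[0,0,0],[0,0,0]]'

```text
clock: 48.7
position: [0.4784, -0.0094, 0.1629]
tool_rot: [-1.683, 1.57, -1.611]
force: [-10.6, -1.3, 35.8]
grip_width: 0.013
```

>>> arm_command --delta_pos '[[-0.05,0,0],[0,0,0]]' --rotation '[[0,0,0],[0,0,0]]'

```text
clock: 48.9
position: [0.4785, -0.0094, 0.1646]
tool_rot: [-1.316, 1.57, -1.243]
force: [-0.2, -0.6, -1.8]
grip_width: 0.0128
```

>>> arm_command --delta_pos '[[0,0,0],[0,0,0],[0,0,0],[0,0,0]]' --rotation '[[0,0,0],[0,0,0],[0,0,0],[0,0,0]]' --gripper -1

```text
clock: 49.3
position: [0.4787, -0.0093, 0.1647]
tool_rot: [-0.854, 1.57, -0.782]
force: [-1.0, 0.7, -0.1]
grip_width: 0.0703
```

>>> arm_command --delta_pos '[[-0.3,0,0],[-0.7,0,0],[-0.9,0,0],[-0.9,0,0],[-0.7,0,0],[-0.4,0,0],[-0.2,0,0]]' --rotation '[[0,0,0],[0,0,0],[0,0,0],[0,0,0],[0,0,0],[0,0,0],[0,0,0]]'

```text
clock: 50.0
position: [0.4778, -0.0094, 0.2955]
tool_rot: [-1.242, 1.57, -1.17]
force: [-0.4, -0.5, -0.3]
grip_width: 0.0853
```

```bash
python3 - <<'E'
from h import *
P,R,s=pose(); print(P,s['clock'])
im=optics.grab_frame('scene');p=cam('scene'); u,v=proj(p,[.50,-.01,.12]).astype(int)
cv2.imwrite('pics/s2.png',cv2.resize(im[60:300,60:400,::-1],None,fx=2.3,fy=2.3,interpolation=cv2.INTER_CUBIC))
# cover height check: lower front edge of cover top at z .141 predicted
a=np.radians(4.2); 
for z in (.141,.150): print(z,[np.round((proj(p,[.4777+.054*np.cos(a)-s*.04*np.sin(a),-.009+.054*np.sin(a)+s*.04*np.cos(a),z])-[60,60])*2.3) for s in(-1,1)])
E
```

```text
[ 0.47783245 -0.0094051   0.29550285] 50.0
0.141 [array([372., 203.]), array([433., 204.])]
0.15 [array([371., 198.]), array([434., 198.])]
```

View pics/s2.png

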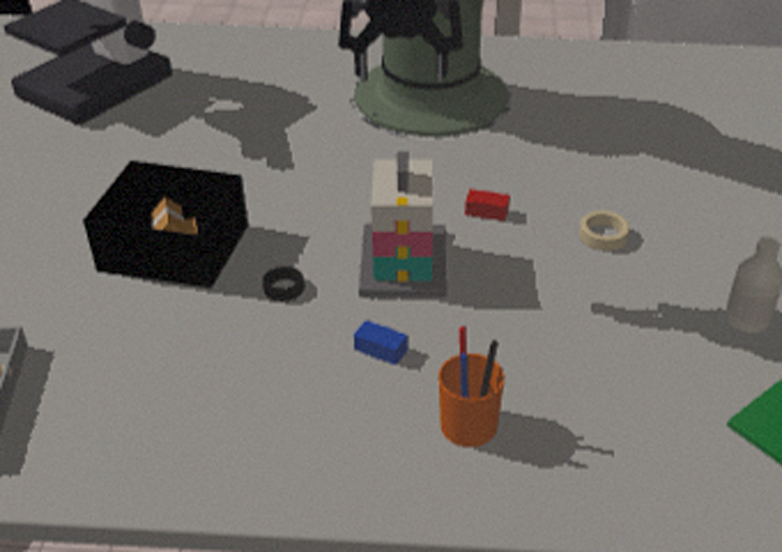

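```bash
python3 -c "
from h import *
print(bot.job_done())"
```

```text
the job is handed in; nothing more can be done
None
```

I handed the job in at about 50 s of the 208 s allowed. The hand-in reports no verdict.

- **Scraps:** all four (scrap1 to scrap4) went into the black bin before any rack touched the plate. The top view after the fourth drop showed the bench and plate clear and all four in the bin.
- **Stack:** the turquoise rack is on the base plate, the pink rack on that, and the white cover on top. No blue rack was present.
- **Seating:** each piece stopped within 1 mm of its fully seated height. Tool heights were 79.7, 121.3 and 162.9 mm, against about 80, 122 and 163 mm expected. Looking at each rack's caps after release put it on the base's centre and angle to about 1 mm and 0.2°.
- **Forces:** pressing down peaked at 47 N at the wrist, through the gripped rack (limit 120 N).
- **Last view:** in the scene image, the cover's front edge was within about 2 pixels of where a seated cover should be. The keys were lined up, and no bystanders or decoys in view looked moved.

No check failed or disagreed, and I saw nothing knocked aside during the run.

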